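# Run a batch of screen moulds through the swing-tray press

### The job

Run this batch of screen moulds through the hot press: pull the spring plunger, swing the empty tray back to its loading hole on your right and let the plunger snap in, then lay every mould from the bench mat flat on a rubber pad of its own. Index the loaded tray to the middle hole so it locks under the press head, press the treadle down to its stop for a moment and let it come up, then index on to the last hole so the tray locks over the cooling grille on your left, every mould still lying on its pad. Put right any mould that slips off its pad before going on, and leave the bottle, tin and screwdriver alone.

Things in the scene. Friction and masses are not known exactly. Their poses are not given: they have to be found in the camera images.
- press: White bench press. Origin on the vertical swing axis, at bench level; its x axis points to the press column, away from the robot (turned up to 0.12 rad), y to the robot's left, z up. Press head over the middle station, 165 mm from the axis along +x, underside 108 mm above the bench when up; column and cantilever to 210 mm. Cooling grille 165 mm along +y, 16 mm high.
- swing (a joint): Angle of the swing arm about the press axis, rad, anticlockwise from above. 0: tray at the loading station (press -y, robot's right), pin at the first hole; 1.571: tray under the head (+x), middle hole; 3.142: tray over the cooling grille (+y), last hole. Slight friction; 0.03 rad of play when locked; ends at -0.04 and 3.18. The arm has the tray on one side, the plunger on the other.
- plunger (a joint): Lift of the spring plunger, m, straight up: 0 fully down in a hole (locked), 0.012 with its pin standing on the index plate, 0.03 fully pulled. Pin 10 mm thick, holes 18 mm wide along the swing: it drops in within 4 mm of a hole's centre. Lift it over 0.012 (0.018 is good) to swing. Spring and weight push down with 7 N in the hole, 10 N at 0.02.
- knob (a point): Centre of the plunger's black round knob (32 mm across, 34 mm tall, upright; 81 mm above the bench when locked), at the arm's end, 130 mm from the swing axis, across from the tray: at swing 0 along press +y, at 1.571 along -x, at 3.142 along -y. The arm's top is 18 mm below the knob. Grip it from above, lift, carry it round the arc, let go; it may turn in the fingers.
- hole0 (a point): The first (loading) hole in the steel index plate, a half ring: centre of the hole's mouth, 30 mm above the bench and 130 mm from the swing axis. Fixed to the press.
- hole1 (a point): The middle (press) hole in the steel index plate, a half ring: centre of the hole's mouth, 30 mm above the bench and 130 mm from the swing axis. Fixed to the press.
- hole2 (a point): The last (cooling) hole in the steel index plate, a half ring: centre of the hole's mouth, 30 mm above the bench and 130 mm from the swing axis. Fixed to the press.
- tray (a point): Centre of the aluminium tray's deck, 165 mm from the swing axis. Tray 258 x 118 mm (118 mm radially), deck 45 mm above the bench, underside 37 mm, rim 8 mm high and 4 mm thick all round. y axis points to the swing axis, z up. Moves with the swing arm.
- pad0 (a point): One end one of three rubber pads on the tray deck (46 x 100 mm, 76 mm apart): its centre on the deck surface. y axis along the pad's length (towards the swing axis), x across the pads, z up. Moves with the tray.
- pad1 (a point): Middle one of three rubber pads on the tray deck (46 x 100 mm, 76 mm apart): its centre on the deck surface. y axis along the pad's length (towards the swing axis), x across the pads, z up. Moves with the tray.
- pad2 (a point): Other end one of three rubber pads on the tray deck (46 x 100 mm, 76 mm apart): its centre on the deck surface. y axis along the pad's length (towards the swing axis), x across the pads, z up. Moves with the tray.
- mould0: Aluminium screen mould, a flat block 96 x 42 mm and 18 mm high with a dark screen on top, about 0.25 kg; origin at the centre of its underside, x along its length, z up. All moulds are alike; lies on the bench mat (3 mm thick) at the start. May be absent.
- mould1: Aluminium screen mould, a flat block 96 x 42 mm and 18 mm high with a dark screen on top, about 0.25 kg; origin at the centre of its underside, x along its length, z up. All moulds are alike; lies on the bench mat (3 mm thick) at the start. May be absent.
- mould2: Aluminium screen mould, a flat block 96 x 42 mm and 18 mm high with a dark screen on top, about 0.25 kg; origin at the centre of its underside, x along its length, z up. All moulds are alike; lies on the bench mat (3 mm thick) at the start. May be absent.
- pedal (a joint): Treadle plate angle, rad: 0 up, 0.35 pressed down to its stop; the spring lifts it again. About 5 N on the tread starts it, 11 N holds it at the stop. It drives the press head 44 mm down, to just over the moulds.
- tread (a point): Point on the top of the treadle plate to press, 85 mm from its hinge; moves with the plate: about 57 mm above the bench when up, 29 mm at the stop. The grey plate is 120 x 85 mm, on a dark base 160 x 110 mm, hinged at the side away from the robot; it stands to the right.
- flask: Bystander: white bottle 60 mm across, 150 mm tall; origin under its centre.
- tin: Bystander: closed tin 70 mm across, 70 mm tall; origin under its centre.
- driver: Bystander: screwdriver lying on the bench.
Not all that is in view belongs to the job. Leave any red or yellow look-alike of the mould2 alone.

How it is judged (in metres and radians):
On the way, in this order (a step that is already met when the one before it is completed fails the run):
1. the tray is at the loading station, plunger snapped into the first hole (value of joint swing between -0.05 and 0.05 rad and value of joint plunger below 0.004 m), for 0.2 s.
2. with the tray locked there, every mould lies flat on a pad of its own (all of step 1 and angle between each of mould0, mould1, mould2's own z axis and vertical below 0.1 rad and ((horizontal distance between mould0 and pad0 below 0.015 m and z of mould0 in the frame of pad0 between -0.005 and 0.005 m and angle between the x axis of mould0 and the y axis of pad0, either way round below 0.2 rad) or (horizontal distance between mould0 and pad1 below 0.015 m and z of mould0 in the frame of pad1 between -0.005 and 0.005 m and angle between the x axis of mould0 and the y axis of pad1, either way round below 0.2 rad) or (horizontal distance between mould0 and pad2 below 0.015 m and z of mould0 in the frame of pad2 between -0.005 and 0.005 m and angle between the x axis of mould0 and the y axis of pad2, either way round below 0.2 rad)) and ((horizontal distance between mould1 and pad0 below 0.015 m and z of mould1 in the frame of pad0 between -0.005 and 0.005 m and angle between the x axis of mould1 and the y axis of pad0, either way round below 0.2 rad) or (horizontal distance between mould1 and pad1 below 0.015 m and z of mould1 in the frame of pad1 between -0.005 and 0.005 m and angle between the x axis of mould1 and the y axis of pad1, either way round below 0.2 rad) or (horizontal distance between mould1 and pad2 below 0.015 m and z of mould1 in the frame of pad2 between -0.005 and 0.005 m and angle between the x axis of mould1 and the y axis of pad2, either way round below 0.2 rad)) and ((horizontal distance between mould2 and pad0 below 0.015 m and z of mould2 in the frame of pad0 between -0.005 and 0.005 m and angle between the x axis of mould2 and the y axis of pad0, either way round below 0.2 rad) or (horizontal distance between mould2 and pad1 below 0.015 m and z of mould2 in the frame of pad1 between -0.005 and 0.005 m and angle between the x axis of mould2 and the y axis of pad1, either way round below 0.2 rad) or (horizontal distance between mould2 and pad2 below 0.015 m and z of mould2 in the frame of pad2 between -0.005 and 0.005 m and angle between the x axis of mould2 and the y axis of pad2, either way round below 0.2 rad))), for 0.3 s.
3. the loaded tray is locked under the press head, plunger in the middle hole, moulds on their pads (value of joint swing between 1.5208 and 1.6208 rad and value of joint plunger below 0.004 m and angle between each of mould0, mould1, mould2's own z axis and vertical below 0.1 rad and ((horizontal distance between mould0 and pad0 below 0.015 m and z of mould0 in the frame of pad0 between -0.005 and 0.005 m and angle between the x axis of mould0 and the y axis of pad0, either way round below 0.2 rad) or (horizontal distance between mould0 and pad1 below 0.015 m and z of mould0 in the frame of pad1 between -0.005 and 0.005 m and angle between the x axis of mould0 and the y axis of pad1, either way round below 0.2 rad) or (horizontal distance between mould0 and pad2 below 0.015 m and z of mould0 in the frame of pad2 between -0.005 and 0.005 m and angle between the x axis of mould0 and the y axis of pad2, either way round below 0.2 rad)) and ((horizontal distance between mould1 and pad0 below 0.015 m and z of mould1 in the frame of pad0 between -0.005 and 0.005 m and angle between the x axis of mould1 and the y axis of pad0, either way round below 0.2 rad) or (horizontal distance between mould1 and pad1 below 0.015 m and z of mould1 in the frame of pad1 between -0.005 and 0.005 m and angle between the x axis of mould1 and the y axis of pad1, either way round below 0.2 rad) or (horizontal distance between mould1 and pad2 below 0.015 m and z of mould1 in the frame of pad2 between -0.005 and 0.005 m and angle between the x axis of mould1 and the y axis of pad2, either way round below 0.2 rad)) and ((horizontal distance between mould2 and pad0 below 0.015 m and z of mould2 in the frame of pad0 between -0.005 and 0.005 m and angle between the x axis of mould2 and the y axis of pad0, either way round below 0.2 rad) or (horizontal distance between mould2 and pad1 below 0.015 m and z of mould2 in the frame of pad1 between -0.005 and 0.005 m and angle between the x axis of mould2 and the y axis of pad1, either way round below 0.2 rad) or (horizontal distance between mould2 and pad2 below 0.015 m and z of mould2 in the frame of pad2 between -0.005 and 0.005 m and angle between the x axis of mould2 and the y axis of pad2, either way round below 0.2 rad))), for 0.2 s.
4. with the tray locked under the head, the treadle is pressed down to its stop (all of step 3 and value of joint pedal above 0.32 rad), for 0.2 s.
5. the treadle is up again and the tray is locked over the cooling grille, plunger in the last hole (value of joint swing between 3.0916 and 3.1916 rad and value of joint plunger below 0.004 m and value of joint pedal below 0.05 rad), for 0.2 s.
At the end, for the whole second after the job is handed in: The tray is locked at the cooling station (swing within 0.05 rad of 3.142, plunger within 4 mm of fully down), every mould lies flat and at rest on a pad (centre within 15 mm of the pad's, within 0.2 rad of its length, one to a pad), and the treadle is up (all of step 5 and angle between each of mould0, mould1, mould2's own z axis and vertical below 0.1 rad and ((horizontal distance between mould0 and pad0 below 0.015 m and z of mould0 in the frame of pad0 between -0.005 and 0.005 m and angle between the x axis of mould0 and the y axis of pad0, either way round below 0.2 rad) or (horizontal distance between mould0 and pad1 below 0.015 m and z of mould0 in the frame of pad1 between -0.005 and 0.005 m and angle between the x axis of mould0 and the y axis of pad1, either way round below 0.2 rad) or (horizontal distance between mould0 and pad2 below 0.015 m and z of mould0 in the frame of pad2 between -0.005 and 0.005 m and angle between the x axis of mould0 and the y axis of pad2, either way round below 0.2 rad)) and ((horizontal distance between mould1 and pad0 below 0.015 m and z of mould1 in the frame of pad0 between -0.005 and 0.005 m and angle between the x axis of mould1 and the y axis of pad0, either way round below 0.2 rad) or (horizontal distance between mould1 and pad1 below 0.015 m and z of mould1 in the frame of pad1 between -0.005 and 0.005 m and angle between the x axis of mould1 and the y axis of pad1, either way round below 0.2 rad) or (horizontal distance between mould1 and pad2 below 0.015 m and z of mould1 in the frame of pad2 between -0.005 and 0.005 m and angle between the x axis of mould1 and the y axis of pad2, either way round below 0.2 rad)) and ((horizontal distance between mould2 and pad0 below 0.015 m and z of mould2 in the frame of pad0 between -0.005 and 0.005 m and angle between the x axis of mould2 and the y axis of pad0, either way round below 0.2 rad) or (horizontal distance between mould2 and pad1 below 0.015 m and z of mould2 in the frame of pad1 between -0.005 and 0.005 m and angle between the x axis of mould2 and the y axis of pad1, either way round below 0.2 rad) or (horizontal distance between mould2 and pad2 below 0.015 m and z of mould2 in the frame of pad2 between -0.005 and 0.005 m and angle between the x axis of mould2 and the y axis of pad2, either way round below 0.2 rad)) and linear speed of each of mould0, mould1, mould2 below 0.03 m/s); the robot touches nothing.
It fails at once if the white bottle is pushed more than 30 mm or knocked over (distance of flask from where it was at the start of the episode above 0.03 m or angle between flask's own z axis and vertical above 0.5 rad).
It fails at once if the tin is pushed more than 30 mm or knocked over (distance of tin from where it was at the start of the episode above 0.03 m or angle between tin's own z axis and vertical above 0.5 rad).
It fails at once if the screwdriver is pushed more than 30 mm or knocked over (distance of driver from where it was at the start of the episode above 0.03 m).
Of mould0, mould1, mould2 only 2 to 3 are there at a start; the rules pass over those that are not, and their reading is None.
At some moment in a run one of mould0, mould1, mould2 may be knocked a few centimetres aside while the robot is not near it.
It also fails if it takes over 210 s, if anything falls off the work surface, if the arm or the gripper's body presses on something with over 40 N, if the wrist force passes 120 N, or if a joint passes its speed limit or range.

### The arm

A 6-joint arm with a two-finger parallel gripper is mounted at the origin on the work surface. World frame = base frame: x ahead of the robot, y to its left, z up, the work surface at z = 0. Lengths are in mm, angles in rad, forces in N, time in s.
With the tool pointing down it reaches from about 300 to 750 mm from the base axis. Payload 8.5 kg.
Tool frame: the origin (TCP) lies on the mounting face of the last link; the fingertips stand 173 mm ahead of it and the grasp point (between the pads) lies 155 mm ahead of it; z points along the fingers, y is the line along which they close (so a half turn about z gives the same grasp; the last joint's range is limited). The gripper opens to 85 mm and grips with 20 to 120 N. Pads are 22 mm wide; open, the fingers measure 114 mm over their backs; the gripper's body (76 mm by 85 mm) begins 54 mm behind the grasp point. The pads swing forward as they close: fully open they stand 13 mm farther back than shut.
Start: joints at [-1.422, 0.381, 1.297, -0, 1.464, -0.215], TCP at [195.699, -513.988, 404.722] pointing down, gripper open.
Joint ranges: [-3.11, 3.11], [-0.89, 2.33], [0.22, 2.48], [-1.42, 4.56], [0.17, 2.85], [-2.88, 2.88]. Speed limits (rad/s): [2.39, 2.39, 3.14, 3.14, 3.14, 3.14].

### API

Orientations are given as a unit quaternion [x, y, z, w].
In Python, from bench import robot gives the robot as it stands.
- The arm moves only by the tool send_rows, never from a script. Its argument "series" is a list of rows, each a list of 5 numbers: the closure, from 0 (fully open) to 1 (shut), then the shift along the world's x, y, z in m, then the turn about the world's z in rad. A call has 1 to 5 rows; each row is the pose to reach, as a shift and turn from the pose commanded when the call began; what a row does not reach only later rows make up. A row lasts 1/12 s, in which the tool goes at most 41.7 mm and 7.16 degrees, less where a joint would pass 70% of its speed; a pose out of reach is approached as far as the arm can. A call with a gripper value outside its range is refused whole. The fingers move at their own pace and stop on an object; the grip force is fixed at half the most. Time passes only in rows, so rows that repeat a pose let the fingers close. It gives the time, the measured TCP pose, the force, the opening and the grip force at its end, in the units of the state.
- robot.sense(): the state, without advancing time (a new reading comes with each control period).
- robot.snapshot(name): name is "side" or "top"; returns (picture, depth): 480x640x3 uint8, red, green, blue; 480x640 float32, mm along the optical axis (not along the pixel's ray), 0 where there is no reading.
- robot.calibration(name): a dict with "mtx" (3x3 intrinsics, pixels), "D" ([k1, k2, p1, p2, k3] as OpenCV has them; the pictures are not rectified), "rvec" (rotation vector, rad) and "tvec" (3), from world to camera coordinates, as OpenCV has them. Camera axes: x right, y down, z forward; pixel columns grow to the right and rows downward; lengths in mm; the calibration is good to about 2 mm. A picture is of the moment at which its call begins. calibration takes no time and is no camera call.
- robot.finish_job(): hands the job in; it is judged then, once.
Trained networks look in the newest picture that a camera, given by its name, has taken for a name from the list of things; names that differ only in an ending like _2 or _b are one class to them, and where a whole thing is asked for, a point or a joint stands for the part that bears it (a point fixed in the world has none). Each returns a list of dicts, best first, with "confidence" (0 to 1); they miss things now and then, are a little off and sometimes report something else, mostly with a low value. They report only what shows in the picture. A call takes as long as a camera call. They do not tell look-alikes from the thing itself.
- robot.trace(target, camera): "pixels" (480x640 bool, what is visible of it) and "extent" ([left, top, right, bottom] in pixels, round what is visible of it).
The state is a dict: "time_s": time; "joint_pos": joint angles; "joint_velocities": joint speeds; "effort": joint torques, N m; "position": TCP position; "tcp_rot": TCP orientation; "ft_force": force on the tool from outside, world axes, zero at the start; "moment": the same for the moment, N m; "grip_width": finger opening in mm; "grip_force": force on a finger pad.
Only numpy, scipy, OpenCV 4.12 (cv2) and the standard library are available. Lean on these libraries where they do the work, as an engineer would, in place of code of your own. Each camera call takes 0.05 s, during which the arm holds its last target. There are 200 camera calls.

## Working session

There is one attempt and no reset: what is moved stays moved. The work goes in short steps, Python scripts to look and compute and a tool call to move; the robot and the scene stay as the last step left them, time stands still between calls to the robot, and variables do not carry over. Pictures are saved under pics/ and viewed, at most 14 in all, crops included, and the job is handed in when it is done.

Besides the shell and the picture viewer there is one more tool, called in YAML: its name, and indented under it one key for each argument. send_rows: Moves the arm, as the interface text tells. Its arguments: {"type":"object","properties":{"series":{"type":"array"}},"required":["series"]}

```bash
mkdir -p pics; ls
cat > h.py <<'E'
import numpy as np, cv2
from bench import robot
def cal(n):
    c=robot.calibration(n); K=np.array(c["mtx"],float); D=np.array(c["D"],float)
    R=cv2.Rodrigues(np.array(c["rvec"],float))[0]; t=np.array(c["tvec"],float).ravel()
    return K,D,R,t
def pix2ray(n,uv):
    K,D,R,t=cal(n)
    p=cv2.undistortPoints(np.array(uv,float).reshape(-1,1,2),K,D).reshape(-1,2)
    d=np.c_[p,np.ones(len(p))]@R
    return -R.T@t, d
def at_z(n,uv,z):
    o,d=pix2ray(n,uv); s=(z-o[2])/d[:,2]
    return o+d*s[:,None]
def cloud(n,depth,mask):
    K,D,R,t=cal(n)
    v,u=np.nonzero(mask&(depth>0))
    p=cv2.undistortPoints(np.c_[u,v].astype(float).reshape(-1,1,2),K,D).reshape(-1,2)
    z=depth[v,u][:,None]
    return (np.c_[p,np.ones(len(p))]*z-t)@R
def proj(n,P):
    c=robot.calibration(n)
    return cv2.projectPoints(np.array(P,float).reshape(-1,1,3),np.array(c["rvec"],float),np.array(c["tvec"],float),np.array(c["mtx"],float),np.array(c["D"],float))[0].reshape(-1,2)
def save(f,img): cv2.imwrite("pics/"+f,cv2.cvtColor(img,cv2.COLOR_RGB2BGR))
E
python3 - <<'E'
from h import *
print(robot.sense())
for n in("top","side"):
    im,d=robot.snapshot(n); save(n+"0.png",im); np.save(n+"0.npy",d)
    K,D,R,t=cal(n); print(n,-R.T@t,R[2])
    for k in("mould0","knob","tray","tread","press","flask","tin","driver"):
        for r in robot.trace(k,n)[:5]:
            c=cloud(n,d,r["pixels"]); 
            print(k,round(r["confidence"],2),np.round(r["extent"]),np.round(np.median(c,0)) if len(c) else None)
E
```

```text
pics
{'time_s': 0.0, 'joint_pos': array([-1.42234059e+00,  3.81173686e-01,  1.29830216e+00,  2.20823895e-05,
        1.46353573e+00, -2.15333822e-01]), 'joint_velocities': array([ 1.63096186e-03, -1.48598771e-03, -1.19401012e-05, -1.29633286e-03,
       -1.62517921e-03, -3.74613546e-04]), 'effort': array([-1.82761134e-03, -4.48465741e+01, -2.31278175e+01, -3.28406977e-04,
        4.78280956e-03,  1.36061104e-06]), 'position': array([ 195.67397533, -513.95654969,  404.10960383]), 'tcp_rot': array([ 9.83502673e-01,  1.80892204e-01,  3.46900213e-05, -7.08696899e-04]), 'ft_force': array([-0.10420753,  0.67656837,  0.56744807]), 'moment': array([-0.00683985, -0.003317  ,  0.04076685]), 'grip_force': 0.0, 'grip_width': 85.28077806998748}
top [ 421.95521826   59.42145807 1270.59359765] [ 0.06327395 -0.00516732 -0.99798282]
mould0 0.97 [105. 240. 137. 283.] [435. 541.  15.]
mould0 0.95 [121. 171. 140. 212.] [616. 521.  16.]
mould0 0.9 [184. 177. 205. 218.] [592. 359.  19.]
mould0 0.8 [190. 248. 210. 289.] [422. 343.  19.]
mould0 0.68 [108. 302. 135. 342.] [299. 543.  16.]
knob 0.46 [389. 229
[... 226 characters left out ...]
376.   97.]
tin 0.8 [174. 126. 212. 166.] [712. 352.  67.]
driver 0.8 [260. 256. 285. 337.] [315. 179.  20.]
side [-336.07981992  908.71300418  999.82051199] [ 0.5501779 -0.5727502 -0.6076689]
mould0 0.93 [237. 310. 279. 340.] [414. 353.  18.]
mould0 0.78 [269. 358. 313. 391.] [253. 393.  16.]
mould0 0.77 [134. 309. 168. 340.] [604. 529.  15.]
mould0 0.73 [208. 389. 244. 427.] [287. 552.  16.]
mould0 0.63 [189. 282. 226. 311.] [582. 369.  18.]
knob 0.5 [360. 201. 371. 219.] [ 481. -112.   97.]
tray 0.41 [166. 247. 196. 284.] [699. 370.  54.]
tread 0.44 [232. 138. 374. 278.] [645.   6.  43.]
flask 0.7 [361. 135. 380. 181.] [ 679. -372.   68.]
driver 0.57 [311. 286. 351. 334.] [298. 192.  20.]
```

View pics/top0.png

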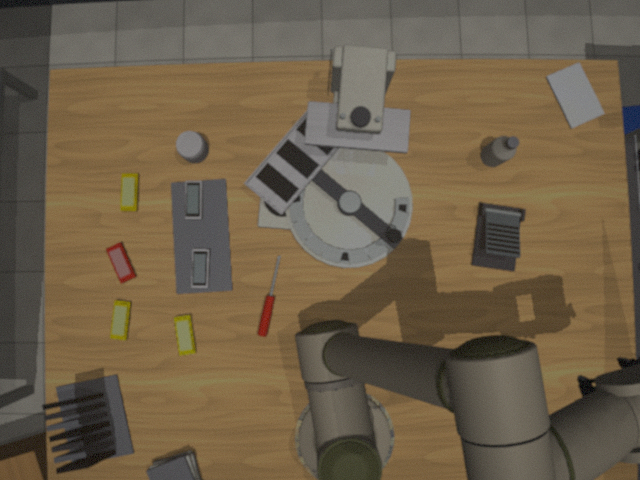

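Run:
```python
import cv2
a=cv2.imread("pics/top0.png")
cv2.imwrite("pics/topc.png",cv2.resize(a[30:360,90:330],None,fx=2.4,fy=1.8) if 0 else cv2.resize(a[150:360,90:350],None,fx=2.8,fy=2.8,interpolation=cv2.INTER_CUBIC))
b=cv2.imread("pics/side0.png"); cv2.imwrite("pics/sidec.png",cv2.resize(b[100:440,120:440],None,fx=1.75,fy=1.75,interpolation=cv2.INTER_CUBIC))
```

```text
(no output)
```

View pics/topc.png

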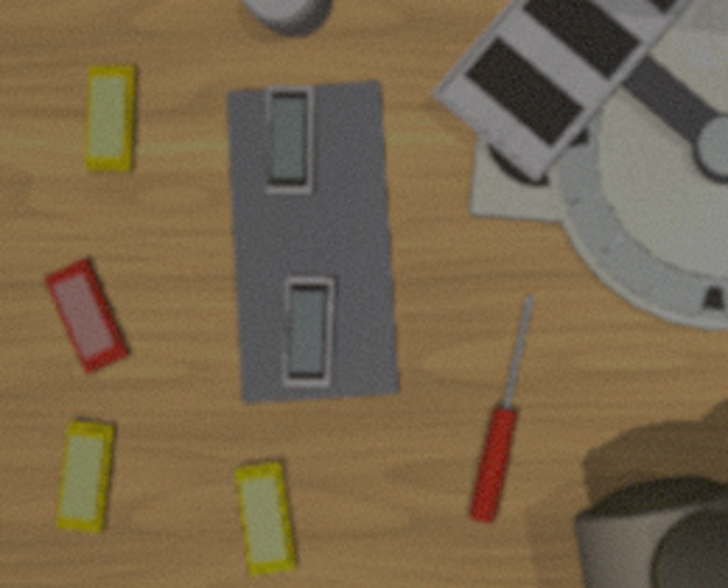

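View pics/sidec.png

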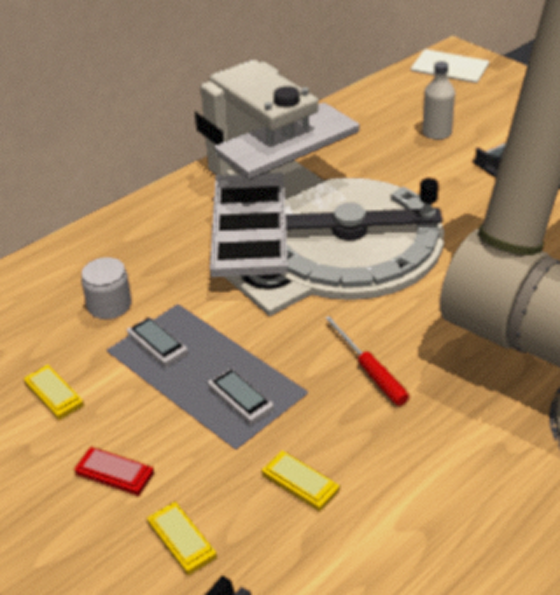

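The two grey moulds on the mat, at top-view (193,200) and (200,268), fit the description. The yellow blocks at (130,192), (121,320), (185,334) and the red one at (121,262) are look-alikes, so I leave them alone. The tray stands partway between the press and cooling stations, with the knob at (394,236).

Run:
```python
from h import *
a=cv2.imread("pics/top0.png"); d=np.load("top0.npy")
c=cv2.resize(a[140:275,270:425],None,fx=5,fy=4.4,interpolation=cv2.INTER_CUBIC)
c=cv2.resize(a[140:275,270:425],None,fx=4.4,fy=4.4,interpolation=cv2.INTER_CUBIC); cv2.imwrite("pics/pressc.png",c)
M=np.ones(d.shape,bool); W=np.full(d.shape+(3,),np.nan); v,u=np.nonzero(d>0); W[v,u]=cloud("top",d,d>0)
hub=W[196:209,343:356].reshape(-1,3); print("hub z",np.nanmedian(hub,0))
kn=W[226:246,386:406].reshape(-1,3); k=kn[kn[:,2]>98]; print("knob top",len(k),np.median(k,0),k.min(0),k.max(0))
g=cv2.cvtColor(a,cv2.COLOR_BGR2GRAY)
print("circ",cv2.HoughCircles(cv2.resize(g[180:225,325:375],None,fx=6,fy=6,interpolation=cv2.INTER_CUBIC),cv2.HOUGH_GRADIENT,1,100,param1=60,param2=20,minRadius=50,maxRadius=100))
for (r0,r1,c0,c1) in((250,264,338,354),(196,214,398,411)):
    m=g[r0:r1,c0:c1]<70; y,x=np.nonzero(m); uv=[[x.mean()+c0,y.mean()+r0]]; print(m.sum(),uv,at_z("top",uv,30))
# tray
m=(W[...,2]>38)&(W[...,2]<58); m[:, :240]=0; m[:, 340:]=0; m[:100]=0; m[225:]=0
p=W[m]; 
# moulds
for r in robot.trace("mould0","top"): pass
hsv=cv2.cvtColor(a,cv2.COLOR_BGR2HSV)
for r in robot.trace("mould0","top"):
    x0,y0,x1,y1=r["extent"]; 
    s=np.median(hsv[...,1][r["pixels"]]); 
    uv=np.c_[np.nonzero(r["pixels"])[::-1]].astype(float)
    P=at_z("top",uv,21); rc=cv2.minAreaRect(P[:,:2].astype(np.float32)); print(round(r["confidence"],2),"sat",s,rc,np.round(np.mean(P,0),1))
```

```text
hub z [572.8838427  -21.76951835  56.95768696]
knob top 137 [ 489.09166064 -120.75959064  107.8895134 ] [ 473.4987198  -136.17928961   98.30068843] [ 503.09525412 -106.24513979  114.24428837]
circ [[[150.5 131.5  63.2]]]
38 [[np.float64(344.60526315789474), np.float64(256.2894736842105)]] [[444.37724182 -10.00802453  30.        ]]
37 [[np.float64(402.3243243243243), np.float64(207.32432432432432)]] [[ 561.04935163 -153.55552594   30.        ]]
0.97 sat 126.0 ((437.17730712890625, 538.8560180664062), (98.84158325195312, 49.54991912841797), 24.503564834594727) [436.7 538.2  21. ]
0.95 sat 136.0 ((615.6304931640625, 520.0164184570312), (48.67034912109375, 95.16099548339844), 88.81602478027344) [615.5 519.6  21. ]
0.9 sat 13.0 ((592.2047119140625, 359.1263122558594), (44.798255920410156, 94.33055114746094), 88.90235137939453) [591.9 358.9  21. ]
0.8 sat 11.0 ((422.2769470214844, 342.8678894042969), (44.28374099731445, 92.66899871826172), 89.16595458984375) [422.  342.9  21. ]
0.68 sat 128.0 ((300.5324401855469, 541.7067260742188), (45.694786071777344, 92.90055084228516), 82.86245727539062) [300.  540.9  21. ]
0.67 sat 10.0 ((582.07666015625, 27.394775390625), (390.1959228515625, 226.98052978515625), 44.02140808105469) [634.1  73.4  21. ]
0.65 sat 134.5 ((262.3927001953125, 381.5247802734375), (98.72039031982422, 45.3830680847168), 7.133067607879639) [261.7 381.5  21. ]
```

View pics/pressc.png

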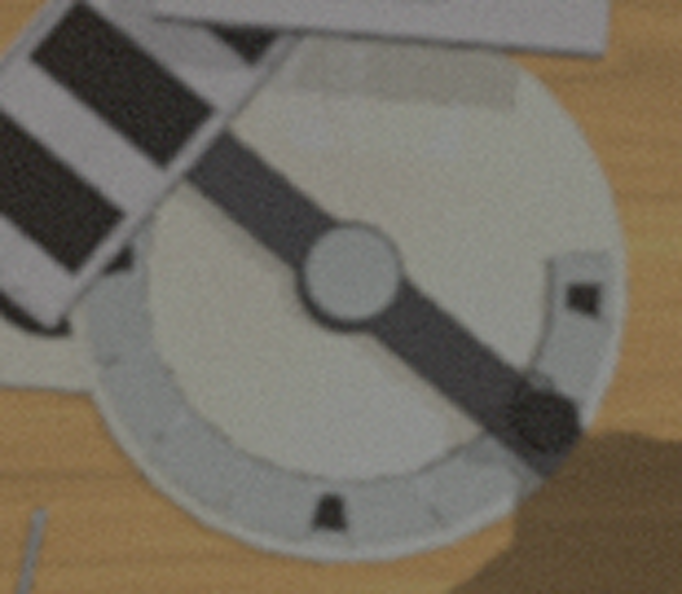

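send_rows:
  series:
    - [0,0.024,0.032,0,0]
    - [0,0.048,0.064,0,0]
    - [0,0.072,0.096,0,0]
    - [0,0.096,0.128,0,0]
    - [0,0.12,0.16,0,0]

```text
time_s: 1.42
position: [316.4, -352.3, 404.9]
tcp_rot: [0.984, 0.181, 0.0, 0.0]
ft_force: [0.8, -0.4, 0.1]
grip_width: 85.2
grip_force: 0.0
```

send_rows:
  series:
    - [0,0.024,0.032,0,0]
    - [0,0.048,0.064,0,0]
    - [0,0.072,0.096,0,0]
    - [0,0.096,0.128,0,0]
    - [0,0.12,0.16,0,0]

```text
time_s: 1.83
position: [436.5, -192.1, 405.0]
tcp_rot: [0.984, 0.181, 0.0, 0.0]
ft_force: [0.5, -0.9, -0.3]
grip_width: 85.5
grip_force: 0.0
```

send_rows:
  series:
    - [0,0.024,0.032,-0.01,0]
    - [0,0.048,0.066,-0.03,0]
    - [0,0.053,0.073,-0.06,0]
    - [0,0.053,0.073,-0.08,0]
    - [0,0.053,0.073,-0.08,0]

```text
time_s: 2.25
position: [488.5, -119.8, 321.2]
tcp_rot: [0.983, 0.182, -0.003, -0.002]
ft_force: [-0.6, -0.1, -0.5]
grip_width: 85.6
grip_force: 0.0
```

Run:
```python
from h import *
s=robot.sense(); print(s["position"],s["tcp_rot"],s["ft_force"],s["joint_pos"])
n="side"
im,d=robot.snapshot(n); save("s1.png",cv2.resize(im[120:300,250:490],None,fx=3.3,fy=3.3))
for r in robot.trace("knob",n): 
    c=cloud(n,d,r["pixels"]); print(r["confidence"],r["extent"],np.median(c,0))
```

```text
[ 488.50472825 -119.81692438  321.23247724] [ 0.98331697  0.18186429 -0.00287798 -0.00219957] [-0.61346012 -0.07654635 -0.53625595] [-4.76300839e-01  3.81776191e-01  1.56011251e+00 -5.12352952e-05
  1.20694835e+00  7.28747422e-01]
```

View pics/s1.png

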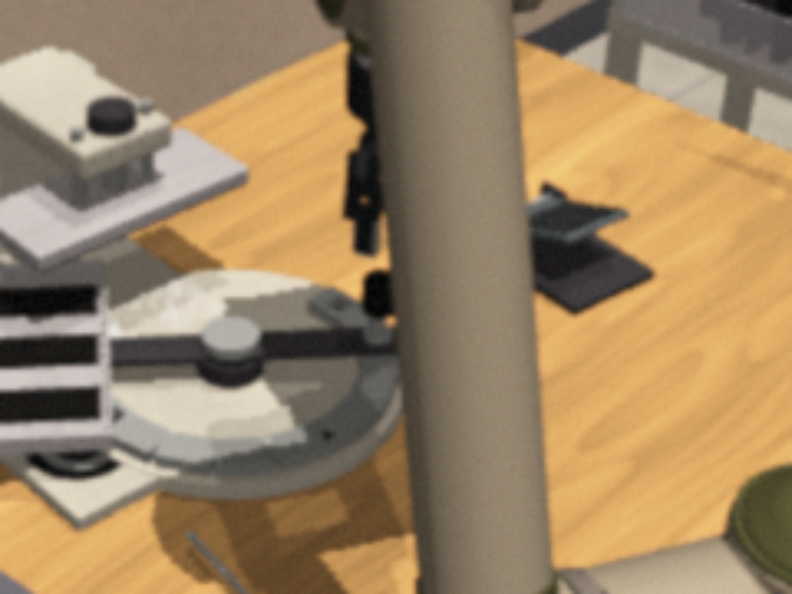

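The fingers stand over the knob, which is just visible at crop (378,290). I'll go down and grip.

send_rows:
  series:
    - [0,0,0,-0.03,0]
    - [0,0,0,-0.055,0]
    - [0,0,0,-0.071,0]
    - [0,0,0,-0.071,0]
    - [1,0,0,-0.071,0]

```text
time_s: 2.77
position: [489.0, -121.8, 255.1]
tcp_rot: [0.984, 0.18, 0.001, 0.0]
ft_force: [0.7, -0.8, 0.1]
grip_width: 75.7
grip_force: 0.0
```

send_rows:
  series:
    - [1,0,0,0,0]
    - [1,0,0,0,0]
    - [1,0,0,0,0]
    - [1,0,0,0,0]
    - [1,0,0,0,0]

```text
time_s: 3.18
position: [489.0, -120.9, 255.0]
tcp_rot: [0.983, 0.181, 0.001, 0.001]
ft_force: [-1.0, 1.1, 6.8]
grip_width: 30.3
grip_force: 59.3
```

send_rows:
  series:
    - [1,0,0,0,0]
    - [1,0,0,0,0]
    - [1,0,0,0.003,0]
    - [1,0,0,0.006,0]
    - [1,0,0,0.006,0]

```text
time_s: 3.6
position: [488.7, -120.8, 259.8]
tcp_rot: [0.984, 0.181, 0.0, -0.0]
ft_force: [3.5, 1.9, -9.6]
grip_width: 30.3
grip_force: 60.0
```

```bash
cat > arc.py <<'E'
import numpy as np,sys
A=np.array([573.8,-22.6]); R=130
def arc(a,b,n):
    t=np.radians(np.linspace(a,b,n+1)); s=(np.arange(n+1)/n); 
    P=A+R*np.c_[np.cos(t),np.sin(t)]
    for i in range(0,n,5): print((np.round((P[i+1:i+6]-P[i])/1000,4)).tolist())
    print(P[-1])
a,b,n=map(float,sys.argv[1:]); arc(a,b,int(n))
E
python3 arc.py 229.2 84.3 15
```

```text
[[-0.0153, 0.0156], [-0.0278, 0.0336], [-0.037, 0.0535], [-0.0429, 0.0746], [-0.045, 0.0964]]
[[0.0015, 0.0218], [0.0066, 0.0431], [0.0153, 0.0632], [0.0272, 0.0816], [0.042, 0.0977]]
[[0.0173, 0.0134], [0.0366, 0.0237], [0.0574, 0.0307], [0.079, 0.034], [0.1009, 0.0337]]
[586.71156747 106.75722409]
```

send_rows:
  series:
    - [1,-0.015,0.0155,0.002,0]
    - [1,-0.028,0.0335,0.002,0]
    - [1,-0.037,0.0535,0.002,0]
    - [1,-0.043,0.0745,0.002,0]
    - [1,-0.045,0.0965,0.002,0]

```text
time_s: 4.02
position: [442.5, -24.6, 261.4]
tcp_rot: [0.984, 0.18, -0.001, 0.0]
ft_force: [4.8, -4.2, -11.6]
grip_width: 30.4
grip_force: 60.0
```

send_rows:
  series:
    - [1,0.0015,0.022,0,0]
    - [1,0.0065,0.043,0,0]
    - [1,0.0155,0.063,0,0]
    - [1,0.027,0.0815,0,0]
    - [1,0.042,0.0975,0,0]

```text
time_s: 4.43
position: [485.7, 73.4, 261.5]
tcp_rot: [0.984, 0.181, -0.001, 0.001]
ft_force: [-0.2, -14.3, -7.9]
grip_width: 30.3
grip_force: 60.1
```

send_rows:
  series:
    - [1,0.0175,0.0135,0,0]
    - [1,0.0365,0.0235,0,0]
    - [1,0.0575,0.0305,0,0]
    - [1,0.079,0.034,0,0]
    - [1,0.101,0.0335,0,0]

```text
time_s: 4.85
position: [584.7, 103.2, 259.1]
tcp_rot: [0.983, 0.181, -0.011, 0.004]
ft_force: [-105.1, -33.3, -5.4]
grip_width: 26.9
grip_force: 73.9
```

send_rows:
  series:
    - [1,0,0,0,0]
    - [1,0,0,0,0]
    - [1,0,0,0,0]

```text
time_s: 5.1
position: [583.0, 102.7, 257.3]
tcp_rot: [0.983, 0.181, -0.013, 0.003]
ft_force: [-25.3, -31.1, -8.0]
grip_width: 26.4
grip_force: 62.3
```

Run:
```python
from h import *
s=robot.sense(); print(s["position"],s["ft_force"],s["moment"],s["joint_pos"])
im,d=robot.snapshot("top"); save("t2.png",cv2.resize(im[30:290,240:520],None,fx=2.3,fy=2.3))
```

```text
[583.04320993 102.71813766 257.33440163] [-25.2706084  -31.09732121  -7.98074198] [-4.88639937  4.2458097   0.39449431] [-0.02374165  0.59513883  1.38265818 -0.01242985  1.18809822  1.18765395]
```

View pics/t2.png

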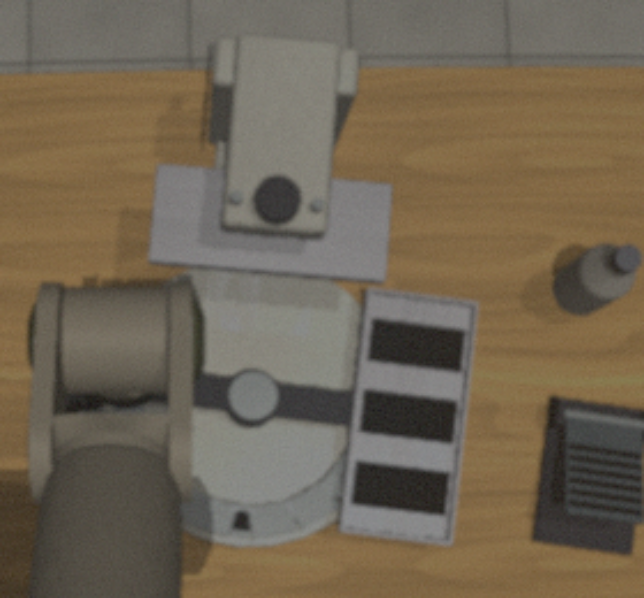

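Run:
```python
from h import *
im,d=robot.snapshot("top"); g=cv2.cvtColor(im,cv2.COLOR_RGB2GRAY)
c=np.array([[368,290],[478,299],[452,543],[342,533]])/2.3+[240,30]
P=at_z("top",c,53)[:,:2]; print(P.round(1)); v=P[0]-P[3]; w=P[1]-P[2]; print("long angs",np.arctan2(v[1],v[0]),np.arctan2(w[1],w[0]),np.linalg.norm(v),np.linalg.norm(w),"ctr",P.mean(0))
# pads by dark blobs
cl=cv2.resize(g[140:280,380:460],None,fx=4,fy=4,interpolation=cv2.INTER_CUBIC); n,l,s,ct=cv2.connectedComponentsWithStats((cl<75).astype(np.uint8))
for i in range(1,n):
    if s[i,4]>3000:
        ys,xs=np.nonzero(l==i); Q=at_z("top",np.c_[(xs+.5)/4-.5+380,(ys+.5)/4-.5+140],46)[:,:2]
        print("pad",cv2.minAreaRect(Q.astype(np.float32)),Q.mean(0))
# hole marker
m=g[248:266,336:356]<75; y,x=np.nonzero(m); print("hole1",at_z("top",[[x.mean()+336,y.mean()+248]],30), m.sum())
# head plate line angle
HP=at_z("top",np.array([[150,262],[385,279],[155,167],[392,183]])/2.3+[240,30],115); print(HP.round(1))
```

```text
[[ 683.  -147.9]
 [ 671.9 -264.1]
 [ 416.4 -227.6]
 [ 429.  -113.3]]
long angs -0.13522241451432174 -0.14184903401393306 256.2584672088828 258.09478725759715 ctr [ 550.0736701  -188.20844223]
pad ((625.8350830078125, -197.7152862548828), (97.85163116455078, 44.02510452270508), 81.9337387084961) [ 625.81994003 -197.52625483]
pad ((550.72412109375, -186.88888549804688), (97.98368835449219, 43.64399719238281), 81.698974609375) [ 550.720932   -186.65967036]
pad ((475.5196533203125, -176.13348388671875), (97.46497344970703, 43.66184997558594), 81.755126953125) [ 475.48714067 -175.98868327]
hole1 [[444.10648329  -9.57445135  30.        ]] 42
[[ 701.4   79.3  115. ]
 [ 680.6 -154.7  115. ]
 [ 798.5   72.7  115. ]
 [ 778.7 -165.3  115. ]]
```

The tray ran ahead of the fingers to its end stop, about 5 mm past the hole. I'll let go, regrip with the closing line along the swing, and bring it back.

send_rows:
  series:
    - [0,0,0,0,0]
    - [0,0,0,0,0]
    - [0,0,0,0,0]
    - [0,0.003,-0.001,-0.004,0]
    - [0,0.0055,-0.001,-0.0075,0]

```text
time_s: 5.62
position: [592.6, 105.6, 254.5]
tcp_rot: [0.983, 0.181, 0.001, 0.0]
ft_force: [-0.1, 0.4, 0.1]
grip_width: 84.8
grip_force: 0.0
```

send_rows:
  series:
    - [0,0,0,0,0.12]
    - [0,0,0,0,0.24]
    - [0,0,0,0,0.36]
    - [0,0,0,0,0.48]
    - [0,0,0,0,0.6]

```text
time_s: 6.03
position: [592.5, 105.7, 254.0]
tcp_rot: [0.885, 0.466, 0.0, 0.0]
ft_force: [-0.2, -0.4, -0.4]
grip_width: 85.4
grip_force: 0.0
```

send_rows:
  series:
    - [0,0,0,0,0.12]
    - [0,0,0,0,0.24]
    - [0,0,0,0,0.36]
    - [0,0,0,0,0.48]
    - [0,0,0,0,0.5]

```text
time_s: 6.45
position: [592.5, 105.7, 254.0]
tcp_rot: [0.742, 0.67, 0.0, 0.0]
ft_force: [-0.6, 0.1, -0.1]
grip_width: 85.5
grip_force: 0.0
```

send_rows:
  series:
    - [1,0,0,0,0]
    - [1,0,0,0,0]
    - [1,0,0,0,0]
    - [1,0,0,0,0]
    - [1,0,0,0,0]

```text
time_s: 6.87
position: [592.2, 105.6, 254.6]
tcp_rot: [0.744, 0.668, 0.0, 0.0]
ft_force: [-1.2, 0.3, 1.1]
grip_width: 29.4
grip_force: 59.2
```

send_rows:
  series:
    - [1,0,0,0,0]
    - [1,0,0,0,0]

```text
time_s: 7.03
position: [592.1, 105.6, 254.6]
tcp_rot: [0.744, 0.668, 0.0, 0.0]
ft_force: [-2.0, 0.4, 5.0]
grip_width: 29.6
grip_force: 59.2
```

Run:
```python
from h import *
s=robot.sense(); print(s["position"],s["ft_force"],s["joint_pos"])
im,d=robot.snapshot("top"); g=cv2.cvtColor(im,cv2.COLOR_RGB2GRAY)
cl=cv2.resize(g[140:280,380:460],None,fx=4,fy=4,interpolation=cv2.INTER_CUBIC); n,l,st,ct=cv2.connectedComponentsWithStats((cl<75).astype(np.uint8))
for i in range(1,n):
    if st[i,4]>3000:
        ys,xs=np.nonzero(l==i); Q=at_z("top",np.c_[(xs+.5)/4-.5+380,(ys+.5)/4-.5+140],46)[:,:2]
        print("pad",Q.mean(0))
```

```text
[592.12540655 105.55660319 254.59150366] [-1.95146322  0.41785105  5.0294273 ] [-2.02184662e-02  6.08992466e-01  1.36347991e+00  7.85631341e-05
  1.16891591e+00  8.72458293e-02]
pad [ 627.38251457 -197.11607135]
pad [ 552.18593538 -186.71010833]
pad [ 476.89556348 -176.79060576]
```

send_rows:
  series:
    - [1,0,0,0.004,0]
    - [1,-0.002,0,0.004,0]
    - [1,-0.0045,0.0005,0.004,0]
    - [1,-0.0045,0.0005,0.0,0]
    - [1,-0.0045,0.0005,-0.006,0]

```text
time_s: 7.5
position: [589.7, 105.8, 253.8]
tcp_rot: [0.744, 0.668, 0.005, 0.005]
ft_force: [-3.4, -1.9, 70.2]
grip_width: 29.7
grip_force: 67.9
```

send_rows:
  series:
    - [1,0,0,-0.004,0]
    - [1,0,0,-0.006,0]
    - [1,0,0,-0.006,0]

```text
time_s: 7.75
position: [589.3, 105.7, 252.5]
tcp_rot: [0.744, 0.668, 0.006, 0.007]
ft_force: [-8.7, -3.2, 64.3]
grip_width: 29.5
grip_force: 71.4
```

send_rows:
  series:
    - [1,0,0,0.008,0]
    - [1,0,0,0.012,0]
    - [1,-0.001,0,0.012,0]
    - [1,-0.002,0,0.012,0]
    - [1,-0.003,0,0.011,0]

```text
time_s: 8.17
position: [585.8, 106.0, 253.1]
tcp_rot: [0.743, 0.669, 0.002, 0.002]
ft_force: [9.5, 0.8, 5.0]
grip_width: 29.3
grip_force: 64.8
```

send_rows:
  series:
    - [1,0,0,-0.001,0]
    - [1,0,0,-0.002,0]
    - [1,0,0,-0.003,0]
    - [1,0,0,-0.003,0]

```text
time_s: 8.5
position: [586.4, 106.0, 253.0]
tcp_rot: [0.743, 0.669, 0.004, 0.004]
ft_force: [8.0, 1.1, 15.2]
grip_width: 29.4
grip_force: 65.8
```

```bash
cat >> h.py <<'E'
def pads():
    im,d=robot.snapshot("top"); g=cv2.cvtColor(im,cv2.COLOR_RGB2GRAY)
    cl=cv2.resize(g[140:280,380:460],None,fx=4,fy=4,interpolation=cv2.INTER_CUBIC); n,l,st,ct=cv2.connectedComponentsWithStats((cl<75).astype(np.uint8))
    o=[]
    for i in range(1,n):
        if st[i,4]>3000:
            ys,xs=np.nonzero(l==i); o.append(at_z("top",np.c_[(xs+.5)/4-.5+380,(ys+.5)/4-.5+140],46)[:,:2].mean(0))
    o=np.array(o); v=o[0]-o[-1]; print("pads",o.round(1).tolist(),"ang",np.arctan2(v[1],v[0]))
E
python3 - <<'E'
from h import *
s=robot.sense(); print(s["position"],s["ft_force"]); pads()
E
```

```text
[586.43297738 105.95105989 253.02441596] [ 7.96133029  1.14441348 15.19868809]
pads [[632.3, -195.4], [564.9, -111.9], [556.8, -187.5], [481.2, -179.6]] ang -0.10477400847450732
```

send_rows:
  series:
    - [1,-0.0015,0,0,0]
    - [1,-0.003,0,0,0]
    - [1,-0.003,0,-0.001,0]
    - [1,-0.003,0,-0.001,0]

```text
time_s: 8.88
position: [584.0, 106.1, 253.0]
tcp_rot: [0.743, 0.669, 0.005, 0.005]
ft_force: [10.7, 1.7, 18.7]
grip_width: 29.9
grip_force: 66.2
```

send_rows:
  series:
    - [1,-0.0015,0,0,0]
    - [1,-0.003,0,0,0]
    - [1,-0.003,0,-0.001,0]
    - [1,-0.003,0,-0.001,0]

```text
time_s: 9.22
position: [581.2, 106.8, 252.8]
tcp_rot: [0.744, 0.668, 0.007, 0.004]
ft_force: [11.0, 7.8, 22.8]
grip_width: 29.8
grip_force: 67.3
```

Run:
```python
from h import *
s=robot.sense(); print(s["position"],s["ft_force"]); pads()
```

```text
[581.21667571 106.79938717 252.75341298] [10.96183587  7.77894501 22.80230244]
pads [[638.0, -193.5], [562.3, -188.0], [568.0, -112.4], [486.6, -182.4]] ang -0.07322273182134546
```

send_rows:
  series:
    - [1,0,0,0.008,0]
    - [1,0.003,0,0.008,0]
    - [1,0.0055,0,0.008,0]
    - [1,0.0055,0,0.008,0]
    - [1,0.0055,0,0.007,0]

```text
time_s: 9.68
position: [584.4, 106.6, 254.0]
tcp_rot: [0.744, 0.668, 0.0, -0.001]
ft_force: [5.4, 5.5, -6.0]
grip_width: 29.6
grip_force: 63.5
```

Run:
```python
from h import *
s=robot.sense(); print(s["position"],s["ft_force"]); pads()
```

```text
[584.42769751 106.56977082 254.03864738] [ 5.42581878  5.47395683 -5.95002401]
pads [[637.5, -193.7], [561.8, -188.0], [567.7, -112.3], [486.1, -182.1]] ang -0.07608756505222336
```

send_rows:
  series:
    - [0,0,0,0,0]
    - [0,0,0,0,0]
    - [0,0,0,0,0]
    - [0,0,0,0,0]

```text
time_s: 10.07
position: [584.1, 105.9, 255.1]
tcp_rot: [0.744, 0.668, -0.0, -0.0]
ft_force: [-0.0, 0.6, 0.0]
grip_width: 76.3
grip_force: 0.0
```

send_rows:
  series:
    - [0,0,0,0.03,0]
    - [0,0,0,0.06,0]
    - [0,0,0.02,0.09,0]
    - [0,-0.02,0.05,0.11,0]
    - [0,-0.02,0.09,0.11,0]

```text
time_s: 10.48
position: [562.8, 195.6, 370.4]
tcp_rot: [0.745, 0.667, 0.003, 0.002]
ft_force: [1.7, 0.4, 0.4]
grip_width: 85.6
grip_force: 0.0
```

Run:
```python
from h import *
pads()
n="side"
im,d=robot.snapshot(n); save("s3.png",cv2.resize(im[120:300,150:390],None,fx=3.3,fy=3.3,interpolation=cv2.INTER_CUBIC))
for r in robot.trace("knob",n): 
    c=cloud(n,d,r["pixels"]); print(r["confidence"],r["extent"],np.median(c,0),np.percentile(c[:,2],[5,50,95]))
```

```text
pads [[637.4, -193.7], [561.7, -188.1], [567.7, -112.2], [486.0, -182.1]] ang -0.07626179547522917
0.68 [278.4, 225.3, 288.0, 240.1] [575.36409217 113.44697312  86.76697851] [66.24713213 86.76697851 98.47808391]
```

View pics/s3.png

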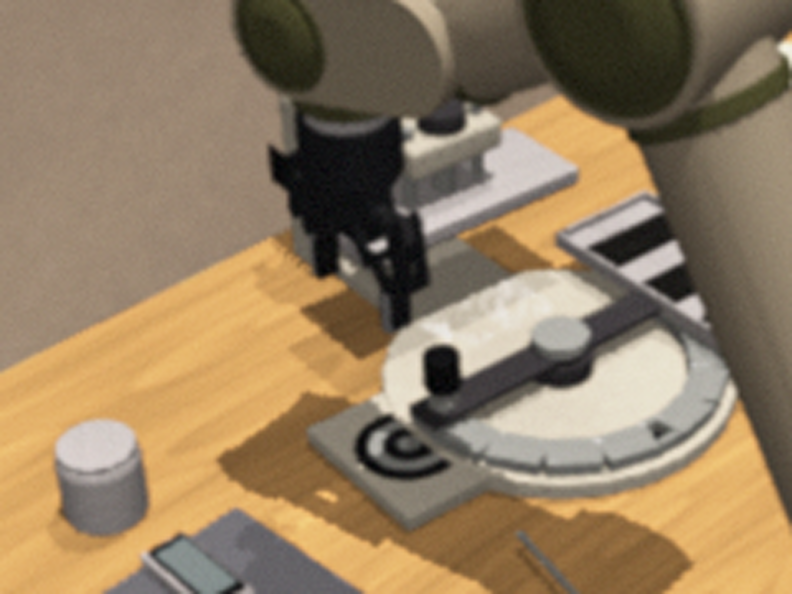

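The knob's top reads about 98 mm, which is its locked height. The tray no longer follows the fingers either, so it is locked at the first hole. Now the far mould.

send_rows:
  series:
    - [0,0.006,0.03,0,0.12]
    - [0,0.012,0.06,0,0.24]
    - [0,0.018,0.09,0,0.36]
    - [0,0.024,0.12,0,0.48]
    - [0,0.028,0.163,0,0.6]

```text
time_s: 11.05
position: [593.4, 356.4, 364.8]
tcp_rot: [0.512, 0.859, -0.001, 0.0]
ft_force: [0.7, -0.7, 1.0]
grip_width: 85.2
grip_force: 0.0
```

send_rows:
  series:
    - [0,0,0,-0.02,0.12]
    - [0,0,0,-0.04,0.24]
    - [0,0,0,-0.06,0.36]
    - [0,0,0,-0.08,0.48]
    - [0,0,0,-0.1,0.6]

```text
time_s: 11.47
position: [592.5, 356.3, 263.7]
tcp_rot: [0.234, 0.972, -0.001, -0.0]
ft_force: [-0.3, -0.4, -0.3]
grip_width: 85.6
grip_force: 0.0
```

send_rows:
  series:
    - [0,0,0,0,0.12]
    - [0,0,0,0,0.24]
    - [0,0,0,0,0.36]
    - [0,0,0,0,0.455]
    - [0,0,0,0,0.455]

```text
time_s: 11.88
position: [592.6, 356.3, 264.6]
tcp_rot: [0.01, 1.0, -0.0, -0.0]
ft_force: [0.9, 0.3, 0.1]
grip_width: 85.3
grip_force: 0.0
```

```bash
cat >> h.py <<'E'
def moulds(n="top",z=21):
    im,d=robot.snapshot(n); hsv=cv2.cvtColor(im,cv2.COLOR_RGB2HSV)
    for r in robot.trace("mould0",n):
        if np.median(hsv[...,1][r["pixels"]])>60: continue
        uv=np.c_[np.nonzero(r["pixels"])[::-1]].astype(float)
        P=at_z(n,uv,z); c,s,a=cv2.minAreaRect(P[:,:2].astype(np.float32))
        if s[0]>s[1]: a+=90
        print("mould",round(r["confidence"],2),np.round(c,1),np.round(s,1),"len ang",round(np.radians(a-90),3),np.median(cloud(n,d,r["pixels"])[:,2]) )
def st():
    s=robot.sense(); q=s["tcp_rot"]; print("t",s["time_s"],s["position"].round(1),"close ang",round(2*np.arctan2(q[1],q[0])-np.pi/2,3),"F",s["ft_force"].round(1),"w",s["grip_width"],"q6",s["joint_pos"][5])
    return s
E
python3 - <<'E'
from h import *
st(); moulds(); moulds("side")
im,d=robot.snapshot("top")
for r in robot.trace("knob","top"): 
    c=cloud("top",d,r["pixels"]); print("knob",r["confidence"],np.median(c,0))
E
```

```text
t 11.8833 [592.6 356.3 264.6] close ang 1.55 F [0.9 0.3 0.1] w 85.26197748025207 q6 -1.179293363824547
mould 0.58 [613.7 341.5] [53.3  9.6] len ang 0.243 15.820532117358608
mould 0.38 [454.8 325.4] [ 9.8 27. ] len ang -0.006 15.88193611275064
mould 0.25 [ 701.8 -406.4] [ 65.  109.9] len ang -0.901 97.79501386808667
mould 0.86 [412.5 354.2] [ 47.3 105.7] len ang -0.047 17.631466857509153
mould 0.71 [786.1 -54.1] [495.8 773.3] len ang -0.082 19.379054361501332
mould 0.59 [580.2 368.6] [ 49.1 104.2] len ang -0.041 17.701714358121297
knob 0.44 [582.09698627 105.62998753  95.25531982]
knob 0.3 [625.02560069 -44.87634556  43.68405022]
```

send_rows:
  series:
    - [0,0,0.004,-0.03,0]
    - [0,0,0.004,-0.06,0]
    - [0,0,0.004,-0.082,0]
    - [0,0,0.004,-0.089,0]
    - [0.5,0,0.004,-0.089,0]

```text
time_s: 12.6
position: [591.8, 361.3, 174.4]
tcp_rot: [0.012, 1.0, -0.001, -0.002]
ft_force: [-0.1, -0.3, 0.2]
grip_width: 75.3
grip_force: 0.0
```

send_rows:
  series:
    - [1,0,0,0,0]
    - [1,0,0,0,0]
    - [1,0,0,0,0]
    - [1,0,0,0,0]
    - [1,0,0,0,0]

```text
time_s: 13.02
position: [592.4, 361.8, 178.5]
tcp_rot: [0.011, 1.0, 0.001, 0.002]
ft_force: [-0.1, 0.2, 7.2]
grip_width: 40.3
grip_force: 62.9
```

send_rows:
  series:
    - [1,0,0,0,0]
    - [1,0,0,0.02,0]
    - [1,0,0,0.05,0]
    - [1,0,0,0.09,0]
    - [1,0,0,0.13,0]

```text
time_s: 13.43
position: [591.7, 361.3, 307.4]
tcp_rot: [0.011, 1.0, -0.0, -0.001]
ft_force: [1.0, 0.3, -2.6]
grip_width: 40.4
grip_force: 61.8
```

Run:
```python
from h import *
st(); pads(); moulds("side",150)
im,d=robot.snapshot("side"); save("s4.png",cv2.resize(im[150:390,120:380],None,fx=2.5,fy=2.5,interpolation=cv2.INTER_CUBIC))
```

```text
t 13.4333 [591.7 361.3 307.4] close ang 1.548 F [ 1.   0.3 -2.6] w 40.41260701925998 q6 -1.169935850640796
pads [[637.3, -193.7], [561.6, -188.0], [567.8, -112.2], [485.9, -182.1]] ang -0.07623665395140795
mould 0.97 [313.7 427.8] [43.5 89.4] len ang -0.056 17.810294993907963
mould 0.75 [589.1 361.6] [ 45.1 103.2] len ang -0.107 158.09484187155746
```

View pics/s4.png

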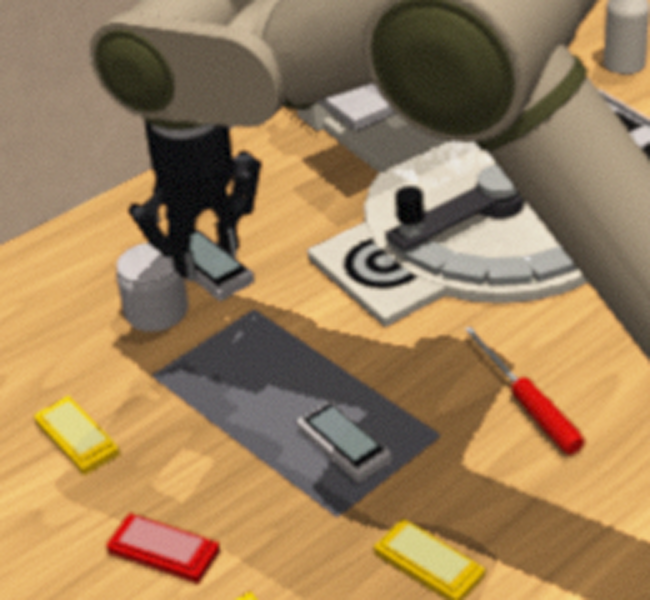

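send_rows:
  series:
    - [1,-0.005,-0.035,0,-0.11]
    - [1,-0.01,-0.07,0,-0.22]
    - [1,-0.015,-0.105,0,-0.33]
    - [1,-0.02,-0.14,0,-0.44]
    - [1,-0.025,-0.175,0,-0.55]

```text
time_s: 14.05
position: [566.1, 185.0, 304.2]
tcp_rot: [0.285, 0.959, -0.001, -0.002]
ft_force: [1.1, -0.2, -3.1]
grip_width: 40.4
grip_force: 62.0
```

send_rows:
  series:
    - [1,0,-0.037,0,-0.11]
    - [1,0,-0.074,0,-0.22]
    - [1,0,-0.111,0,-0.33]
    - [1,0,-0.148,0,-0.44]
    - [1,0,-0.185,0,-0.55]

```text
time_s: 14.47
position: [566.3, -0.2, 304.5]
tcp_rot: [0.535, 0.845, -0.001, -0.002]
ft_force: [1.1, 0.2, -3.4]
grip_width: 40.1
grip_force: 62.0
```

send_rows:
  series:
    - [1,0,-0.037,0,-0.11]
    - [1,0,-0.074,0,-0.22]
    - [1,0,-0.111,0,-0.33]
    - [1,0,-0.148,0,-0.44]
    - [1,-0.005,-0.189,0,-0.524]

```text
time_s: 14.88
position: [561.8, -188.8, 304.3]
tcp_rot: [0.735, 0.678, -0.0, -0.002]
ft_force: [0.8, 0.7, -2.2]
grip_width: 40.3
grip_force: 62.0
```

send_rows:
  series:
    - [1,0,0,0,0]
    - [1,0,0,-0.03,0]
    - [1,0,0,-0.05,0]
    - [1,0,0,-0.05,0]

```text
time_s: 15.22
position: [560.8, -187.2, 250.7]
tcp_rot: [0.734, 0.68, -0.002, -0.005]
ft_force: [-1.2, -0.5, -3.3]
grip_width: 39.9
grip_force: 61.9
```

Run:
```python
from h import *
st(); moulds("top",100);
```

```text
t 15.2167 [ 560.8 -187.2  250.7] close ang -0.077 F [-1.2 -0.5 -3.3] w 39.91565076617238 q6 -0.44567263367093163
mould 0.85 [421.7 325.1] [41.3 89.1] len ang -0.056 19.224406205796566
mould 0.52 [618.7 -55. ] [303.9 240.3] len ang 1.178 45.74728479757112
mould 0.48 [ 572.5 -142.5] [11.6 18.7] len ang -0.03 89.02235365828805
```

send_rows:
  series:
    - [1,0.001,-0.001,-0.015,0]
    - [1,0.001,-0.001,-0.024,0]
    - [1,0.001,-0.001,-0.029,0]
    - [1,0.001,-0.001,-0.031,0]
    - [1,0.001,-0.001,-0.031,0]

```text
time_s: 15.73
position: [563.1, -188.4, 225.3]
tcp_rot: [0.733, 0.68, -0.0, -0.0]
ft_force: [-0.8, 0.4, -2.7]
grip_width: 40.4
grip_force: 62.0
```

send_rows:
  series:
    - [0.3,0,0,0,0]
    - [0.3,0,0,0,0]
    - [0.3,0,0,0,0]

```text
time_s: 15.98
position: [563.2, -188.6, 226.1]
tcp_rot: [0.733, 0.68, 0.0, 0.001]
ft_force: [-0.5, -1.2, -1.3]
grip_width: 59.9
grip_force: 0.0
```

send_rows:
  series:
    - [0.3,0,0,0.02,0]
    - [0.3,0,0,0.05,0]
    - [0.3,0,0,0.09,0]
    - [0.1,0,0,0.1,0]
    - [0,0,0.03,0.1,0]

```text
time_s: 16.4
position: [563.4, -161.7, 329.4]
tcp_rot: [0.735, 0.678, 0.001, 0.005]
ft_force: [0.4, -0.2, 0.1]
grip_width: 81.3
grip_force: 0.0
```

send_rows:
  series:
    - [0,-0.01,0.036,0,0.117]
    - [0,-0.02,0.072,0,0.234]
    - [0,-0.03,0.108,0,0.351]
    - [0,-0.04,0.144,0,0.468]
    - [0,-0.05,0.18,0,0.585]

```text
time_s: 16.82
position: [512.2, 23.0, 325.7]
tcp_rot: [0.504, 0.864, 0.0, 0.001]
ft_force: [0.0, 0.3, -0.4]
grip_width: 85.8
grip_force: 0.0
```

send_rows:
  series:
    - [0,-0.01,0.036,0,0.117]
    - [0,-0.02,0.072,0,0.234]
    - [0,-0.03,0.108,0,0.351]
    - [0,-0.04,0.144,0,0.468]
    - [0,-0.05,0.18,0,0.585]

```text
time_s: 17.23
position: [462.2, 203.1, 325.8]
tcp_rot: [0.233, 0.972, 0.0, 0.001]
ft_force: [1.4, 0.8, 0.3]
grip_width: 85.6
grip_force: 0.0
```

Run:
```python
from h import *
st(); moulds("top",21); 
im,d=robot.snapshot("top"); save("t5.png",cv2.resize(im[120:320,90:470],None,fx=2.1,fy=2.1,interpolation=cv2.INTER_CUBIC))
```

```text
t 17.2333 [462.2 203.1 325.8] close ang 1.1 F [1.4 0.8 0.3] w 85.5909499043023 q6 -0.9204988278381491
mould 0.79 [ 567.7 -195. ] [101.4  44.3] len ang 1.499 61.44629433888551
```

View pics/t5.png

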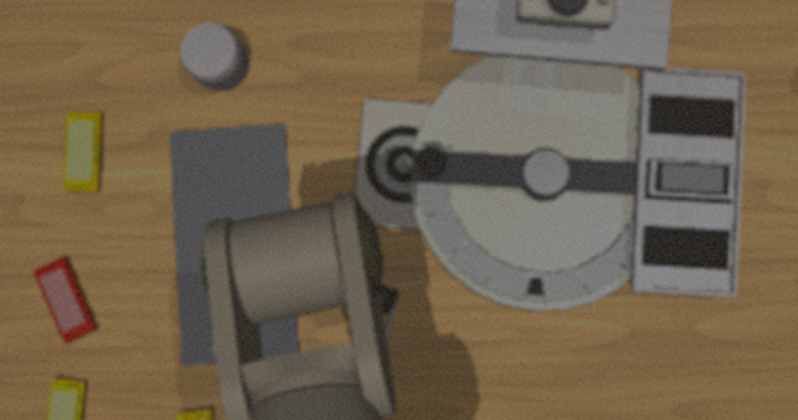

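The first mould lies on the middle pad, at crop (690,178). Now the second one.

send_rows:
  series:
    - [0,-0.01,0.036,0,0.117]
    - [0,-0.02,0.072,-0.02,0.234]
    - [0,-0.03,0.108,-0.04,0.351]
    - [0,-0.04,0.141,-0.06,0.455]
    - [0,-0.04,0.141,-0.06,0.455]

```text
time_s: 17.8
position: [421.3, 345.5, 261.9]
tcp_rot: [0.007, 1.0, -0.001, -0.002]
ft_force: [-1.2, -0.5, -0.5]
grip_width: 85.4
grip_force: 0.0
```

Run:
```python
from h import *
st(); moulds("side",21)
```

```text
t 17.8 [421.3 345.5 261.9] close ang 1.556 F [-1.2 -0.5 -0.5] w 85.36497696264107 q6 -1.0875534715186312
mould 0.81 [411.6 354.9] [106.5  48.9] len ang 0.004 17.671203980193958
mould 0.68 [ 591.9 -197.1] [59.4 58.5] len ang 1.491 57.81720275627296
```

send_rows:
  series:
    - [0,0,0,-0.03,0]
    - [0,0,0,-0.06,0]
    - [0,0,0,-0.083,0]
    - [0,0,0,-0.09,0]
    - [0.5,0,0,-0.09,0]

```text
time_s: 18.32
position: [423.9, 341.2, 174.7]
tcp_rot: [0.012, 1.0, -0.0, -0.001]
ft_force: [-0.5, 0.3, 0.3]
grip_width: 75.5
grip_force: 0.0
```

send_rows:
  series:
    - [1,0,0,0,0]
    - [1,0,0,0,0]
    - [1,0,0,0,0]
    - [1,0,0,0,0]
    - [1,0,0,0,0]

```text
time_s: 18.73
position: [423.6, 342.6, 177.3]
tcp_rot: [0.011, 1.0, 0.001, 0.002]
ft_force: [0.4, -1.2, 8.0]
grip_width: 40.3
grip_force: 61.3
```

send_rows:
  series:
    - [1,0,0,0,0]
    - [1,0,0,0.02,0]
    - [1,0,0,0.05,0]
    - [1,0,0,0.09,0]
    - [1,0,0,0.13,0]

```text
time_s: 19.15
position: [422.6, 342.2, 307.3]
tcp_rot: [0.011, 1.0, -0.0, -0.0]
ft_force: [1.1, 0.8, -1.8]
grip_width: 40.4
grip_force: 61.7
```

Run:
```python
from h import *
st(); pads(); moulds("side",145); moulds("top",60)
```

```text
t 19.15 [422.6 342.2 307.3] close ang 1.549 F [ 1.1  0.8 -1.8] w 40.369891574179476 q6 -1.0859376511635281
pads [[637.3, -193.7], [567.8, -112.3], [486.0, -182.1]] ang -0.07672945376766288
mould 0.71 [473.5 -80.3] [99.6 50.4] len ang 1.527 59.16299485883181
mould 0.6 [ 563.1 -187.2] [98.1 42.9] len ang 1.504 61.88827494649651
```

send_rows:
  series:
    - [1,0.004,-0.035,0,-0.109]
    - [1,0.008,-0.07,0,-0.218]
    - [1,0.012,-0.105,0,-0.327]
    - [1,0.016,-0.14,0,-0.436]
    - [1,0.021,-0.175,0,-0.545]

```text
time_s: 19.82
position: [443.5, 166.0, 303.7]
tcp_rot: [0.282, 0.959, -0.001, -0.002]
ft_force: [1.2, -0.1, -1.6]
grip_width: 40.4
grip_force: 61.8
```

send_rows:
  series:
    - [1,0.004,-0.035,0,-0.109]
    - [1,0.008,-0.07,0,-0.218]
    - [1,0.012,-0.105,0,-0.327]
    - [1,0.016,-0.14,0,-0.436]
    - [1,0.021,-0.175,0,-0.545]

```text
time_s: 20.23
position: [464.5, -9.2, 303.8]
tcp_rot: [0.53, 0.848, -0.001, -0.002]
ft_force: [-0.3, 0.9, -1.6]
grip_width: 40.4
grip_force: 61.8
```

send_rows:
  series:
    - [1,0.004,-0.035,0,-0.109]
    - [1,0.008,-0.07,0,-0.218]
    - [1,0.012,-0.105,0,-0.327]
    - [1,0.016,-0.14,0,-0.436]
    - [1,0.021,-0.174,0,-0.536]

```text
time_s: 20.65
position: [485.6, -183.3, 303.5]
tcp_rot: [0.736, 0.677, -0.0, -0.002]
ft_force: [0.5, 0.4, -2.6]
grip_width: 40.4
grip_force: 61.8
```

send_rows:
  series:
    - [1,0,0,-0.03,0]
    - [1,0,0,-0.05,0]
    - [1,0,0,-0.05,0]
    - [1,0,0,-0.05,0]

```text
time_s: 20.98
position: [485.8, -181.4, 253.8]
tcp_rot: [0.734, 0.679, -0.001, -0.002]
ft_force: [-0.1, -0.3, -1.3]
grip_width: 40.4
grip_force: 61.8
```

Run:
```python
from h import *
st()
```

```text
t 20.9833 [ 485.8 -181.4  253.8] close ang -0.077 F [-0.1 -0.3 -1.3] w 40.42039536949707 q6 -0.5088559791143837
```

send_rows:
  series:
    - [1,0,-0.001,-0.015,0]
    - [1,0,-0.001,-0.025,0]
    - [1,0,-0.001,-0.031,0]
    - [1,0,-0.001,-0.034,0]
    - [1,0,-0.001,-0.034,0]

```text
time_s: 21.4
position: [486.2, -182.3, 221.4]
tcp_rot: [0.734, 0.68, 0.0, 0.0]
ft_force: [-0.7, 0.4, -1.8]
grip_width: 40.8
grip_force: 61.9
```

send_rows:
  series:
    - [0.33,0,0,0,0]
    - [0.33,0,0,0,0]
    - [0.33,0,0,0,0]
    - [0.33,0,0,0.02,0]
    - [0.33,0,0,0.05,0]

```text
time_s: 21.82
position: [485.7, -182.4, 270.3]
tcp_rot: [0.734, 0.679, -0.001, -0.002]
ft_force: [0.1, -0.1, 0.1]
grip_width: 56.8
grip_force: 0.0
```

send_rows:
  series:
    - [0.33,0,0.01,0.04,0]
    - [0,-0.01,0.04,0.05,0]
    - [0,-0.03,0.075,0.05,0]
    - [0,-0.04,0.11,0.05,0]
    - [0,-0.04,0.15,0.05,0]

```text
time_s: 22.23
position: [444.3, -31.5, 322.0]
tcp_rot: [0.734, 0.679, 0.0, 0.0]
ft_force: [1.3, -0.3, 0.4]
grip_width: 85.7
grip_force: 0.0
```

send_rows:
  series:
    - [0,0.025,0.03,0,0]
    - [0,0.05,0.06,0,0]
    - [0,0.075,0.09,0,0]
    - [0,0.1,0.115,0,0]
    - [0,0.135,0.135,0,0]

```text
time_s: 22.65
position: [581.0, 105.1, 322.0]
tcp_rot: [0.733, 0.68, 0.0, -0.0]
ft_force: [0.7, -0.5, 0.6]
grip_width: 85.6
grip_force: 0.0
```

send_rows:
  series:
    - [0,0,0,0,0]
    - [0,0,0,0,0]

```text
time_s: 22.82
position: [581.8, 103.5, 320.9]
tcp_rot: [0.733, 0.68, 0.0, 0.0]
ft_force: [-1.3, -0.1, -0.2]
grip_width: 85.3
grip_force: 0.0
```

Run:
```python
from h import *
st(); pads(); moulds("top",63); n="side"
im,d=robot.snapshot(n)
for r in robot.trace("knob",n): 
    c=cloud(n,d,r["pixels"]); print(r["confidence"],np.median(c,0),np.percentile(c[:,2],[5,95]))
```

```text
t 22.8167 [581.8 103.5 320.9] close ang -0.075 F [-1.3 -0.1 -0.2] w 85.25991928401226 q6 0.05092639190770356
pads [[637.4, -193.7], [567.7, -112.2]] ang -0.8628928777768852
mould 0.85 [ 562.8 -186.9] [98.6 42.6] len ang 1.507 61.766503111806074
mould 0.8 [ 486.3 -179.3] [97.8 42.4] len ang 1.498 61.669514187601834
mould 0.2 [ 492.1 -387.4] [ 85.8 113.7] len ang -0.043 48.177534366032965
0.72 [576.27262874 113.0708937   87.12457568] [62.79847164 98.14386528]
```

send_rows:
  series:
    - [0,0.002,0.0025,-0.03,0]
    - [0,0.002,0.0025,-0.06,0]
    - [0,0.002,0.0025,-0.078,0]
    - [0,0.002,0.0025,-0.078,0]
    - [0.4,0.002,0.0025,-0.078,0]

```text
time_s: 23.48
position: [582.9, 104.5, 243.5]
tcp_rot: [0.734, 0.679, -0.0, -0.0]
ft_force: [0.4, 0.8, -0.4]
grip_width: 75.3
grip_force: 0.0
```

send_rows:
  series:
    - [1,0,0,0,0]
    - [1,0,0,0,0]
    - [1,0,0,0,0]
    - [1,0,0,0,0]
    - [1,0,0,0,0]

```text
time_s: 23.9
position: [583.6, 104.9, 244.9]
tcp_rot: [0.734, 0.679, 0.002, 0.002]
ft_force: [2.5, 0.0, 6.6]
grip_width: 30.4
grip_force: 59.3
```

send_rows:
  series:
    - [1,0,0,0.006,0]
    - [1,0,0,0.012,0]
    - [1,0,0,0.018,0]
    - [1,0,0,0.02,0]
    - [1,0,0,0.02,0]

```text
time_s: 24.32
position: [583.0, 105.0, 263.2]
tcp_rot: [0.734, 0.679, -0.0, 0.0]
ft_force: [3.1, 0.1, -10.0]
grip_width: 30.0
grip_force: 60.7
```

```bash
cat > arc.py <<'E'
import numpy as np,sys
A=np.array([574.,-23.4]); R=130
def arc(a,b,n):
    s=np.arange(n+1)/n; s=s+ -np.sin(2*np.pi*s)/(2*np.pi)*0.8
    g=np.radians(a+(b-a)*s)
    P=A+R*np.c_[np.cos(g),np.sin(g)]
    for i in range(0,n,5): print(np.c_[(P[i+1:i+6]-P[i])/1000,g[i+1:i+6]-g[i]].round(4).tolist())
    print(P[0],P[-1])
a,b,n=map(float,sys.argv[1:]); arc(a,b,int(n))
E
python3 arc.py 85.6 174.3 25
python3 - <<'E'
from h import *
st(); pads()
E
```

```text
[[-0.0017, 0.0001, 0.0129], [-0.0037, 0.0002, 0.0289], [-0.0066, 0.0003, 0.0508], [-0.0106, 0.0004, 0.0813], [-0.0159, 0.0002, 0.1222]]
[[-0.0068, -0.0005, 0.0527], [-0.0152, -0.0016, 0.1177], [-0.025, -0.0036, 0.1949], [-0.0361, -0.0068, 0.2833], [-0.0479, -0.0115, 0.3812]]
[[-0.0121, -0.0063, 0.1052], [-0.024, -0.0142, 0.215], [-0.0351, -0.0235, 0.3263], [-0.045, -0.0338, 0.4361], [-0.0533, -0.0446, 0.5413]]
[[-0.0067, -0.0108, 0.0979], [-0.0118, -0.0211, 0.1863], [-0.0155, -0.0304, 0.2635], [-0.0181, -0.0385, 0.3286], [-0.0197, -0.0451, 0.3812]]
[[-0.0011, -0.0052, 0.0409], [-0.0017, -0.0091, 0.0713], [-0.0021, -0.0119, 0.0933], [-0.0024, -0.014, 0.1093], [-0.0025, -0.0157, 0.1222]]
[583.97347366 106.21685779] [444.64277591 -10.48843253]
t 24.3167 [583.  105.  263.2] close ang -0.077 F [  3.1   0.1 -10. ] w 30.00778396688569 q6 0.055243720550156805
pads [[639.4, -193.1], [568.6, -112.2]] ang -0.8521168861046396
```

send_rows:
  series:
    - [1,-0.0015,0,0,0.013]
    - [1,-0.0035,0,0,0.029]
    - [1,-0.0065,0.0005,0,0.051]
    - [1,-0.0105,0.0005,0,0.081]
    - [1,-0.016,0,0,0.122]

```text
time_s: 24.78
position: [566.9, 105.0, 263.1]
tcp_rot: [0.69, 0.724, 0.0, 0.0]
ft_force: [4.0, 0.7, -10.3]
grip_width: 30.0
grip_force: 60.7
```

send_rows:
  series:
    - [1,-0.007,-0.0005,0,0.053]
    - [1,-0.015,-0.0015,0,0.118]
    - [1,-0.025,-0.0035,0,0.195]
    - [1,-0.036,-0.007,0,0.283]
    - [1,-0.048,-0.0115,0,0.381]

```text
time_s: 25.2
position: [518.9, 93.2, 263.5]
tcp_rot: [0.539, 0.842, 0.0, 0.001]
ft_force: [6.7, -5.8, -9.9]
grip_width: 30.2
grip_force: 60.7
```

send_rows:
  series:
    - [1,-0.012,-0.0065,0,0.105]
    - [1,-0.024,-0.014,0,0.215]
    - [1,-0.035,-0.0235,0,0.326]
    - [1,-0.045,-0.034,0,0.436]
    - [1,-0.0535,-0.0445,0,0.541]

```text
time_s: 25.62
position: [466.1, 48.2, 264.2]
tcp_rot: [0.294, 0.956, 0.0, 0.003]
ft_force: [13.6, -4.1, -10.6]
grip_width: 30.3
grip_force: 60.8
```

send_rows:
  series:
    - [1,-0.0065,-0.011,0,0.098]
    - [1,-0.012,-0.021,0,0.186]
    - [1,-0.0155,-0.0305,0,0.264]
    - [1,-0.018,-0.0385,0,0.329]
    - [1,-0.0195,-0.045,0,0.381]

```text
time_s: 26.03
position: [447.3, 3.3, 264.4]
tcp_rot: [0.109, 0.994, -0.0, 0.004]
ft_force: [13.7, 3.2, -9.8]
grip_width: 30.4
grip_force: 60.7
```

Run:
```python
from h import *
st()
```

```text
t 26.0333 [447.3   3.3 264.4] close ang 1.352 F [13.7  3.2 -9.8] w 30.43471284113085 q6 -1.611610259044874
```

send_rows:
  series:
    - [1,-0.001,-0.005,0,0.041]
    - [1,-0.0015,-0.009,0,0.071]
    - [1,-0.0015,-0.012,0,0.093]
    - [1,-0.0015,-0.0135,0,0.109]
    - [1,-0.0015,-0.0135,-0.003,0.109]

```text
time_s: 26.45
position: [445.6, -9.8, 261.4]
tcp_rot: [0.056, 0.998, -0.0, 0.003]
ft_force: [11.4, 2.6, -9.6]
grip_width: 30.4
grip_force: 60.7
```

send_rows:
  series:
    - [1,0,0,-0.003,0]
    - [1,0,0,-0.006,0]
    - [1,0,0,-0.008,0]
    - [1,0,0,-0.01,0]

```text
time_s: 26.78
position: [445.7, -9.6, 251.1]
tcp_rot: [0.056, 0.998, -0.0, 0.003]
ft_force: [10.7, 1.7, -8.1]
grip_width: 29.8
grip_force: 60.7
```

Run:
```python
from h import *
st()
im,d=robot.snapshot("top"); save("t6.png",cv2.resize(im[40:290,240:480],None,fx=2.4,fy=2.4,interpolation=cv2.INTER_CUBIC))
g=cv2.cvtColor(im,cv2.COLOR_RGB2GRAY)
```

```text
t 26.7833 [445.7  -9.6 251.1] close ang 1.458 F [10.7  1.7 -8.1] w 29.760393925691215 q6 -1.7471039689310226
```

View pics/t6.png

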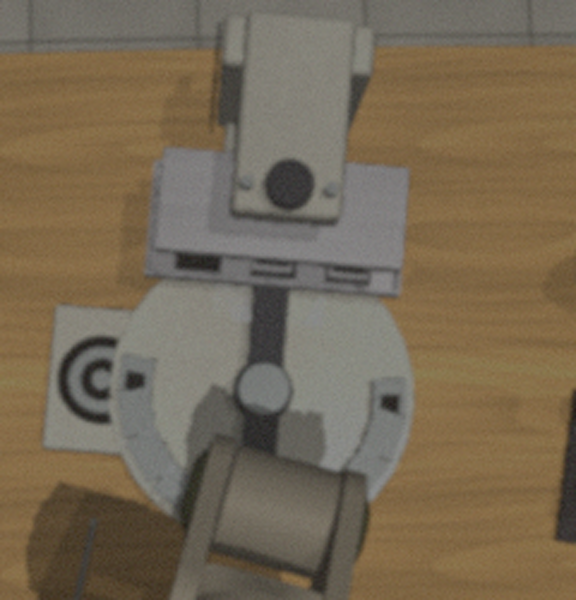

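The pin is going into the middle hole: it sits below plate level with only spring force on the tool. The tray is under the head, so I release.

send_rows:
  series:
    - [1,0,0,-0.004,0]
    - [0,0,0,-0.004,0]
    - [0,0,0,-0.004,0]
    - [0,0,0,-0.004,0]
    - [0,0,0,-0.004,0]

```text
time_s: 27.25
position: [444.3, -9.5, 246.7]
tcp_rot: [0.057, 0.998, -0.0, 0.0]
ft_force: [0.4, -0.0, -0.4]
grip_width: 76.5
grip_force: 0.0
```

send_rows:
  series:
    - [0,0,0,0.03,0]
    - [0,0,0,0.06,0]
    - [0,0,-0.02,0.09,0]
    - [0,0,-0.05,0.1,0]
    - [0,0,-0.085,0.1,0]

```text
time_s: 27.67
position: [444.3, -94.6, 349.4]
tcp_rot: [0.056, 0.998, -0.001, 0.003]
ft_force: [0.4, -0.2, -0.7]
grip_width: 85.7
grip_force: 0.0
```

send_rows:
  series:
    - [0,0,-0.035,0,0.1]
    - [0,0,-0.07,0,0.22]
    - [0,0,-0.105,0,0.34]
    - [0,0,-0.14,0,0.46]
    - [0,0,-0.18,0,0.58]

```text
time_s: 28.08
position: [444.0, -275.6, 346.6]
tcp_rot: [-0.234, 0.972, 0.0, 0.0]
ft_force: [1.2, -0.3, -0.0]
grip_width: 85.2
grip_force: 0.0
```

Run:
```python
from h import *
st()
for n in ("top","side"):
    im,d=robot.snapshot(n); save("u7"+n+".png",im)
    for k in ("knob","tread","mould0"):
        for r in robot.trace(k,n)[:4]:
            c=cloud(n,d,r["pixels"]); print(n,k,round(r["confidence"],2),r["extent"],np.median(c,0).round(1),np.percentile(c,[5,95],axis=0).round(0).tolist())
```

```text
t 28.0833 [ 444.  -275.6  346.6] close ang 2.043 F [ 1.2 -0.3 -0. ] w 85.1944956792572 q6 -2.825883017410832
top knob 0.42 [339.5, 250.2, 354.1, 265.1] [444.1  -9.7  96. ] [[432.0, -23.0, 90.0], [458.0, 2.0, 100.0]]
top mould0 0.94 [107.0, 302.0, 134.2, 340.5] [297.8 542.7  15.3] [[255.0, 524.0, 5.0], [341.0, 565.0, 20.0]]
top mould0 0.82 [119.4, 175.4, 140.2, 212.9] [613.7 521.1  15.7] [[572.0, 503.0, 8.0], [657.0, 542.0, 21.0]]
top mould0 0.73 [106.0, 238.3, 137.6, 282.6] [438.7 541.3  15.6] [[400.0, 515.0, 7.0], [480.0, 568.0, 20.0]]
top mould0 0.7 [177.8, 311.6, 197.5, 354.3] [259.2 382.4  15.8] [[217.0, 363.0, 4.0], [303.0, 405.0, 21.0]]
side knob 0.48 [240.8, 180.1, 360.2, 253.8] [680.2  -5.7  45. ] [[432.0, -149.0, 38.0], [789.0, 84.0, 81.0]]
side knob 0.47 [344.3, 228.6, 355.3, 243.0] [436.7  -0.9  87.7] [[428.0, -17.0, 66.0], [452.0, 8.0, 98.0]]
side tread 0.78 [414.6, 174.2, 439.9, 194.8] [ 464.6 -392.2   57.9] [[436.0, -428.0, 35.0], [519.0, -346.0, 66.0]]
side mould0 0.92 [135.3, 312.1, 167.0, 340.1] [606.1 529.6  15.2] [[567.0, 509.0, 4.0], [654.0, 547.0, 20.0]]
side mould0 0.92 [207.9, 387.5, 242.9, 427.0] [288.7 551.8  16.2] [[251.0, 531.0, 7.0], [336.0, 571.0, 20.0]]
side mould0 0.89 [160.2, 354.0, 205.2, 386.0] [433.5 551.3  15.6] [[395.0, 524.0, 1.0], [476.0, 578.0, 21.0]]
side mould0 0.58 [292.7, 181.4, 319.5, 196.3] [ 705.  -103.7   58.9] [[681.0, -130.0, 45.0], [741.0, -90.0, 65.0]]
```

Run:
```python
import cv2
b=cv2.imread("pics/u7side.png"); c=cv2.imread("pics/u7top.png")
x=cv2.resize(b[130:270,230:450],None,fx=3.6,fy=3.6,interpolation=cv2.INTER_CUBIC)[:, :792]
cv2.imwrite("pics/u7.png",x[:600])
y=cv2.resize(c[190:290,440:560],None,fx=5,fy=5,interpolation=cv2.INTER_CUBIC); cv2.imwrite("pics/u7b.png",y)
```

```text
(no output)
```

View pics/u7.png

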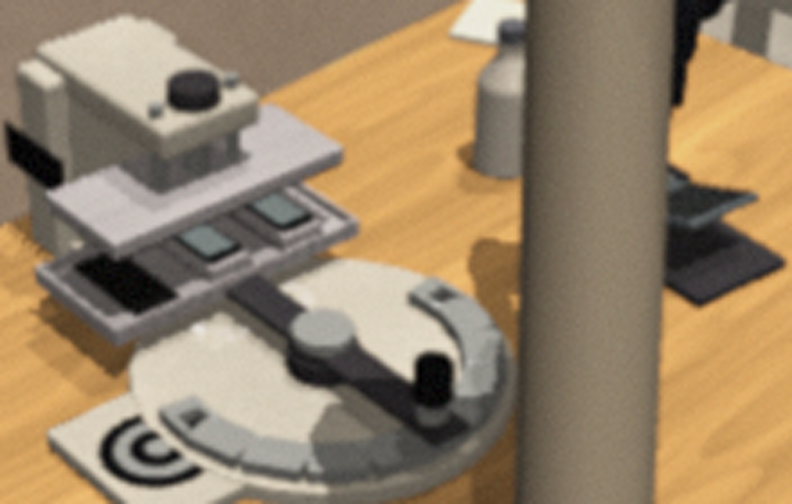

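send_rows:
  series:
    - [0,0,-0.02,0,-0.12]
    - [0,0,-0.04,0,-0.24]
    - [0,0,-0.06,0,-0.36]
    - [0,0,-0.08,0,-0.48]
    - [0,0,-0.1,0,-0.6]

```text
time_s: 28.9
position: [444.8, -374.4, 346.5]
tcp_rot: [0.069, 0.998, -0.0, 0.0]
ft_force: [0.2, 0.1, -0.4]
grip_width: 85.6
grip_force: 0.0
```

Run:
```python
from h import *
d=np.load("top0.npy"); m=np.zeros(d.shape,bool); m[200:275,478:528]=1
P=cloud("top",d,m)
v,u=np.nonzero(m&(d>0))
for r in range(202,272,5):
    s=(v>=r)&(v<r+5); Q=P[s]; t=Q[Q[:,2]>8]; print(r, Q[:,0].mean().round(0), np.median(t[:,2]).round(1) if len(t)>5 else None, np.percentile(t[t[:,2]>25][:,1],[3,50,97]).round(0) if (t[:,2]>25).sum()>5 else None)
st()
```

```text
202 568.0 11.7 [-357. -353. -350.]
207 554.0 26.0 [-456. -377. -348.]
212 541.0 30.6 [-453. -403. -349.]
217 528.0 34.6 [-450. -401. -357.]
222 516.0 39.6 [-437. -395. -355.]
227 503.0 44.6 [-434. -392. -353.]
232 491.0 49.2 [-433. -391. -351.]
237 479.0 53.7 [-430. -388. -349.]
242 466.0 58.2 [-427. -386. -347.]
247 454.0 62.3 [-426. -384. -345.]
252 442.0 63.6 [-424. -395. -350.]
257 430.0 10.7 [-424. -417. -413.]
262 418.0 10.3 None
267 405.0 10.7 None
t 28.9 [ 444.8 -374.4  346.5] close ang 1.432 F [ 0.2  0.1 -0.4] w 85.64995851400535 q6 -2.3351879531357307
```

View pics/u7b.png

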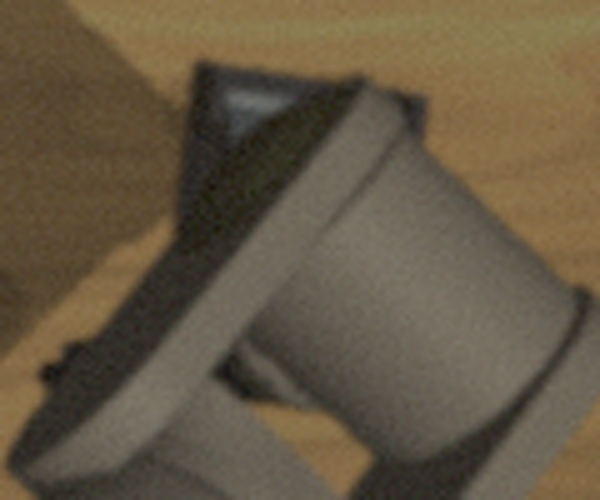

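send_rows:
  series:
    - [1,0.01,-0.007,-0.02,-0.12]
    - [1,0.022,-0.014,-0.04,-0.24]
    - [1,0.022,-0.014,-0.06,-0.36]
    - [1,0.022,-0.014,-0.075,-0.48]
    - [1,0.022,-0.014,-0.09,-0.6]

```text
time_s: 29.32
position: [467.0, -387.5, 255.3]
tcp_rot: [0.361, 0.933, 0.0, -0.0]
ft_force: [-0.4, -0.1, 0.3]
grip_width: 25.8
grip_force: 0.0
```

send_rows:
  series:
    - [1,0,0,-0.01,0]
    - [1,0,0,-0.02,0]
    - [1,0,0,-0.03,0]
    - [1,0,0,-0.04,0]
    - [1,0,0,-0.047,0]

```text
time_s: 29.73
position: [466.4, -388.4, 209.6]
tcp_rot: [0.357, 0.934, -0.001, -0.0]
ft_force: [-6.1, 1.2, 9.9]
grip_width: -0.4
grip_force: 5.0
```

send_rows:
  series:
    - [1,0,0,-0.004,0]
    - [1,0,0,-0.007,0]
    - [1,0,0,-0.009,0]
    - [1,0,0,-0.009,0]

```text
time_s: 30.07
position: [466.1, -388.4, 201.5]
tcp_rot: [0.357, 0.934, -0.001, -0.0]
ft_force: [-8.0, 1.1, 11.2]
grip_width: 0.1
grip_force: 5.9
```

send_rows:
  series:
    - [1,0,0,-0.003,0]
    - [1,0,0,-0.005,0]
    - [1,0,0,-0.006,0]
    - [1,0,0,-0.006,0]
    - [1,0,0,-0.006,0]

```text
time_s: 30.48
position: [466.0, -388.1, 200.6]
tcp_rot: [0.357, 0.934, -0.002, 0.001]
ft_force: [-19.3, 12.7, 52.9]
grip_width: -0.0
grip_force: 26.3
```

Run:
```python
from h import *
st(); im,d=robot.snapshot("side"); P=cloud("side",d,np.ones(d.shape,bool))
# head plate top height near front edge
m=(abs(P[:,0]-695)<12)&(abs(P[:,1]+20)<60)&(P[:,2]>50); print(np.percentile(P[m][:,2],[10,50,90]))
```

```text
t 30.4833 [ 466.  -388.1  200.6] close ang 0.841 F [-19.3  12.7  52.9] w -0.03924261415319097 q6 -1.7289811925426615
[55.14860358 77.31130002 82.40792101]
```

send_rows:
  series:
    - [1,0,0,0,0]
    - [1,0,0,0.01,0]
    - [1,0,0,0.03,0]
    - [1,0,0,0.06,0]
    - [1,0,0,0.09,0]

```text
time_s: 30.95
position: [466.6, -388.2, 285.3]
tcp_rot: [0.357, 0.934, 0.0, -0.0]
ft_force: [0.4, -0.5, -0.9]
grip_width: 0.4
grip_force: 0.0
```

send_rows:
  series:
    - [0,0,0.01,0.02,-0.12]
    - [0,0,0.03,0.037,-0.24]
    - [0,0,0.05,0.037,-0.36]
    - [0,0,0.07,0.037,-0.48]
    - [0,0,0.09,0.037,-0.6]

```text
time_s: 31.37
position: [466.5, -297.3, 321.8]
tcp_rot: [0.62, 0.785, -0.0, 0.001]
ft_force: [0.1, 0.2, -0.0]
grip_width: 60.3
grip_force: 0.0
```

send_rows:
  series:
    - [0,0,0.02,0,-0.12]
    - [0,-0.005,0.04,0,-0.24]
    - [0,-0.01,0.06,0,-0.36]
    - [0,-0.01,0.08,0,-0.48]
    - [0,-0.01,0.1,0,-0.6]

```text
time_s: 31.78
position: [456.3, -197.3, 321.5]
tcp_rot: [0.824, 0.567, 0.0, 0.0]
ft_force: [-0.0, 0.8, -0.1]
grip_width: 85.5
grip_force: 0.0
```

send_rows:
  series:
    - [0,0,0.02,0,-0.12]
    - [0,-0.005,0.04,0,-0.24]
    - [0,-0.01,0.06,0,-0.36]
    - [0,-0.012,0.08,0,-0.48]
    - [0,-0.012,0.1,0,-0.6]

```text
time_s: 32.2
position: [444.1, -97.3, 321.5]
tcp_rot: [0.955, 0.298, 0.0, 0.0]
ft_force: [0.3, -0.4, 0.3]
grip_width: 85.5
grip_force: 0.0
```

send_rows:
  series:
    - [0,0,0.02,0,-0.12]
    - [0,0,0.04,0,-0.24]
    - [0,0,0.06,0,-0.36]
    - [0,0,0.08,0,-0.48]
    - [0,0,0.088,0,-0.6]

```text
time_s: 32.62
position: [444.2, -8.4, 321.5]
tcp_rot: [1.0, 0.003, 0.0, -0.0]
ft_force: [-0.4, -0.0, 0.2]
grip_width: 85.5
grip_force: 0.0
```

send_rows:
  series:
    - [0,0,0,0,-0.1]
    - [0,0,0,0,-0.112]
    - [0,0,0,0,-0.112]

```text
time_s: 32.87
position: [444.5, -10.4, 321.4]
tcp_rot: [0.999, -0.05, 0.0, 0.0]
ft_force: [0.5, -0.0, -0.2]
grip_width: 85.6
grip_force: 0.0
```

Run:
```python
from h import *
st()
for n in ("top","side"):
    im,d=robot.snapshot(n); save("u8"+n+".png",cv2.resize(im[110:290,230:470],None,fx=3.3,fy=3.3,interpolation=cv2.INTER_CUBIC))
    for r in robot.trace("mould0",n):
            c=cloud(n,d,r["pixels"]); print(n,round(r["confidence"],2),np.median(c,0).round(1),np.percentile(c,[5,95],axis=0).round(0).tolist())
    P=cloud(n,d,np.ones(d.shape,bool)); m=(abs(P[:,0]-466)<6)&(abs(P[:,1]+388)<10); print("tread z",np.median(P[m][:,2]))
```

```text
t 32.8667 [444.5 -10.4 321.4] close ang -1.671 F [ 0.5 -0.  -0.2] w 85.63771427493069 q6 1.3800402712329745
top 0.97 [259.9 382.1  16. ] [[218.0, 363.0, 8.0], [303.0, 404.0, 21.0]]
top 0.93 [437.9 542.5  15.3] [[398.0, 515.0, 1.0], [480.0, 571.0, 20.0]]
top 0.68 [297.3 543.1  14.9] [[255.0, 524.0, 0.0], [341.0, 567.0, 21.0]]
top 0.62 [613.7 521.4  15.5] [[571.0, 503.0, 0.0], [655.0, 545.0, 20.0]]
top 0.53 [ 687.8 -106.6   58.5] [[683.0, -126.0, 52.0], [694.0, -92.0, 66.0]]
tread z 59.210120224489884
side 0.93 [605.5 530.   14.8] [[568.0, 507.0, -1.0], [654.0, 548.0, 19.0]]
side 0.91 [289.9 552.   16. ] [[251.0, 529.0, 1.0], [337.0, 571.0, 20.0]]
side 0.84 [253.3 393.7  16. ] [[213.0, 371.0, 4.0], [298.0, 411.0, 20.0]]
side 0.76 [ 706.1 -102.9   58.2] [[681.0, -128.0, 45.0], [739.0, -90.0, 64.0]]
side 0.63 [432.7 550.1  15.8] [[395.0, 523.0, 5.0], [472.0, 577.0, 20.0]]
side 0.29 [658.2   4.   39.5] [[437.0, -134.0, 11.0], [866.0, 161.0, 189.0]]
tread z 10.836305269552982
```

View pics/u8side.png

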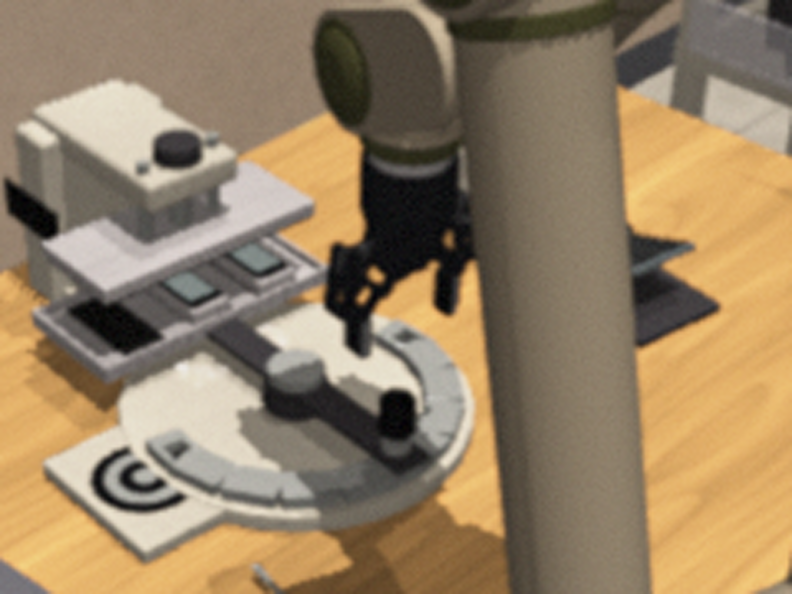

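The moulds are still on their pads at crop (193,288) and (258,262), and the treadle and head are up. Second leg.

send_rows:
  series:
    - [0,0,0.0005,-0.03,0]
    - [0,0,0.0005,-0.06,0]
    - [0,0,0.0005,-0.077,0]
    - [0,0,0.0005,-0.077,0]
    - [0.4,0,0.0005,-0.077,0]

```text
time_s: 33.48
position: [444.7, -10.2, 244.2]
tcp_rot: [0.999, -0.052, -0.001, -0.0]
ft_force: [-0.8, -0.3, 0.8]
grip_width: 75.3
grip_force: 0.0
```

send_rows:
  series:
    - [1,0,0,0,0]
    - [1,0,0,0,0]
    - [1,0,0,0,0]
    - [1,0,0,0,0]
    - [1,0,0,0,0]

```text
time_s: 33.9
position: [444.7, -10.0, 245.4]
tcp_rot: [0.999, -0.052, 0.001, 0.0]
ft_force: [-2.0, 0.7, 8.9]
grip_width: 30.0
grip_force: 58.6
```

send_rows:
  series:
    - [1,0,0,0.006,0]
    - [1,0,0,0.012,0]
    - [1,0,0,0.018,0]
    - [1,0,0,0.02,0]
    - [1,0,0,0.02,0]

```text
time_s: 34.32
position: [444.7, -10.0, 264.7]
tcp_rot: [0.999, -0.052, 0.001, 0.0]
ft_force: [4.7, 0.5, -9.3]
grip_width: 30.1
grip_force: 60.0
```

```bash
python3 arc.py 174.1 264.3 25; python3 -c "
from h import *
st()"
```

```text
[[-0.0002, -0.0017, 0.0131], [-0.0003, -0.0038, 0.0294], [-0.0005, -0.0067, 0.0517], [-0.0007, -0.0107, 0.0826], [-0.0007, -0.0161, 0.1242]]
[[0.0003, -0.007, 0.0536], [0.0013, -0.0155, 0.1197], [0.0031, -0.0255, 0.1982], [0.0061, -0.0368, 0.2881], [0.0107, -0.0489, 0.3877]]
[[0.0062, -0.0124, 0.107], [0.0141, -0.0246, 0.2186], [0.0233, -0.036, 0.3319], [0.0337, -0.0462, 0.4435], [0.0447, -0.0548, 0.5505]]
[[0.011, -0.0069, 0.0996], [0.0214, -0.0121, 0.1895], [0.0309, -0.016, 0.268], [0.039, -0.0186, 0.3341], [0.0458, -0.0203, 0.3877]]
[[0.0053, -0.0011, 0.0416], [0.0093, -0.0018, 0.0725], [0.0121, -0.0022, 0.0948], [0.0142, -0.0024, 0.1111], [0.0159, -0.0026, 0.1242]]
[444.68863377 -10.03697022] [ 561.08843253 -152.75722409]
t 34.3167 [444.7 -10.  264.7] close ang -1.675 F [ 4.7  0.5 -9.3] w 30.051435273247584 q6 1.385032192852898
```

send_rows:
  series:
    - [1,0,-0.0015,0,0.013]
    - [1,-0.0005,-0.004,0,0.029]
    - [1,-0.0005,-0.0065,0,0.052]
    - [1,-0.0005,-0.0105,0,0.083]
    - [1,-0.0005,-0.016,0,0.124]

```text
time_s: 34.73
position: [444.2, -26.0, 264.0]
tcp_rot: [1.0, 0.011, 0.0, -0.0]
ft_force: [6.9, 0.9, -10.1]
grip_width: 30.3
grip_force: 60.3
```

send_rows:
  series:
    - [1,0.0005,-0.007,0,0.054]
    - [1,0.0015,-0.0155,0,0.12]
    - [1,0.003,-0.0255,0,0.198]
    - [1,0.006,-0.037,0,0.288]
    - [1,0.0105,-0.049,0,0.388]

```text
time_s: 35.15
position: [454.8, -75.2, 264.0]
tcp_rot: [0.979, 0.204, 0.001, -0.0]
ft_force: [9.0, 4.3, -10.2]
grip_width: 30.4
grip_force: 60.3
```

send_rows:
  series:
    - [1,0.006,-0.0125,0,0.107]
    - [1,0.014,-0.0245,0,0.219]
    - [1,0.0235,-0.036,0,0.332]
    - [1,0.0335,-0.046,0,0.443]
    - [1,0.0445,-0.055,0,0.55]

```text
time_s: 35.57
position: [499.5, -130.0, 263.6]
tcp_rot: [0.887, 0.463, 0.001, -0.001]
ft_force: [7.9, 9.4, -10.3]
grip_width: 30.1
grip_force: 60.3
```

send_rows:
  series:
    - [1,0.011,-0.007,0,0.1]
    - [1,0.0215,-0.012,0,0.19]
    - [1,0.031,-0.016,0,0.268]
    - [1,0.039,-0.0185,0,0.334]
    - [1,0.046,-0.0205,0,0.388]

```text
time_s: 35.98
position: [545.3, -150.1, 263.1]
tcp_rot: [0.781, 0.624, 0.0, -0.002]
ft_force: [2.1, 3.7, -9.1]
grip_width: 30.2
grip_force: 60.4
```

send_rows:
  series:
    - [1,0.0055,-0.001,0,0.042]
    - [1,0.0095,-0.002,0,0.073]
    - [1,0.012,-0.002,0,0.095]
    - [1,0.014,-0.0025,0,0.111]
    - [1,0.016,-0.0025,0,0.124]

```text
time_s: 36.4
position: [560.9, -152.6, 263.3]
tcp_rot: [0.742, 0.671, -0.0, -0.001]
ft_force: [1.8, 2.6, -10.2]
grip_width: 30.4
grip_force: 60.4
```

send_rows:
  series:
    - [1,0,0,-0.003,0]
    - [1,0,0,-0.006,0]

```text
time_s: 36.57
position: [560.9, -152.5, 257.6]
tcp_rot: [0.742, 0.67, 0.0, -0.001]
ft_force: [3.1, 4.0, -9.1]
grip_width: 30.4
grip_force: 60.5
```

Run:
```python
from h import *
st(); moulds("top",63)
```

```text
t 36.5667 [ 560.9 -152.5  257.6] close ang -0.101 F [ 3.1  4.  -9.1] w 30.36550504331058 q6 -0.3684729339402387
mould 0.92 [663.4 131.4] [96.4 45.3] len ang 1.468 61.56498888709574
mould 0.7 [589.  140.1] [96.6 45.1] len ang 1.468 61.27498019438217
mould 0.53 [702.3  10.8] [342.2 545.4] len ang -0.238 45.16552156935356
```

send_rows:
  series:
    - [1,0,0,-0.003,0]
    - [1,0,0,-0.006,0]
    - [1,0,0,-0.009,0]
    - [1,0,0,-0.011,0]

```text
time_s: 37.0
position: [560.8, -152.5, 246.8]
tcp_rot: [0.742, 0.67, 0.0, -0.001]
ft_force: [3.2, 5.9, -7.6]
grip_width: 30.3
grip_force: 60.6
```

Down in the hole with only spring force. Release and withdraw.

send_rows:
  series:
    - [0,0,0,0,0]
    - [0,0,0,0,0]
    - [0,0,0,0,0]
    - [0,0,0,0,0]
    - [0,0,0,0,0]

```text
time_s: 37.42
position: [561.0, -153.2, 247.8]
tcp_rot: [0.742, 0.671, 0.0, 0.001]
ft_force: [-0.7, 0.3, 0.4]
grip_width: 85.1
grip_force: 0.0
```

send_rows:
  series:
    - [0,0,0,0.03,0]
    - [0,0,0,0.06,0]
    - [0,0,0,0.09,0]
    - [0,-0.02,-0.03,0.11,0]
    - [0,-0.05,-0.06,0.11,0]

```text
time_s: 37.83
position: [512.4, -212.4, 361.8]
tcp_rot: [0.741, 0.672, 0.001, 0.005]
ft_force: [0.4, -1.5, -1.1]
grip_width: 85.7
grip_force: 0.0
```

send_rows:
  series:
    - [0,-0.03,-0.03,0,0]
    - [0,-0.05,-0.06,0,0]
    - [0,-0.06,-0.09,0,0]
    - [0,-0.06,-0.12,0,0]
    - [0,-0.06,-0.12,0,0]

```text
time_s: 38.25
position: [450.5, -336.9, 357.4]
tcp_rot: [0.743, 0.669, -0.001, 0.001]
ft_force: [-0.2, -0.4, -0.6]
grip_width: 85.5
grip_force: 0.0
```

Run:
```python
from h import *
st(); moulds("top",63)
for n in ("top","side"):
    im,d=robot.snapshot(n)
    if n=="top": save("t9.png",cv2.resize(im[30:290,220:540],None,fx=2.3,fy=2.3,interpolation=cv2.INTER_CUBIC))
    for r in robot.trace("knob",n)[:2]:
        c=cloud(n,d,r["pixels"]); print(n,r["confidence"],np.median(c,0),np.percentile(c[:,2],[5,95]))
    P=cloud(n,d,np.ones(d.shape,bool)); m=(abs(P[:,0]-466)<6)&(abs(P[:,1]+388)<10); print("tread z",np.median(P[m][:,2]))
    if n=="top":
        g=cv2.cvtColor(im,cv2.COLOR_RGB2GRAY)
        s=proj("top",[[515,148,46]])[0]; print("pad exp px",s)
```

```text
t 38.25 [ 450.5 -336.9  357.4] close ang -0.106 F [-0.2 -0.4 -0.6] w 85.54859662973278 q6 -0.7465862790601959
mould 0.76 [664.6 131.3] [95.9 43.3] len ang 1.468 61.48243980227406
mould 0.72 [588.3 140.5] [95.3 42.9] len ang 1.468 61.44111484149135
mould 0.3 [578.6  12.6] [374.1 257.9] len ang 1.478 45.21614797299112
top 0.74 [ 558.98236177 -148.47934921   96.26770589] [ 75.2956567  100.04130555]
tread z nan
pad exp px [278.40691777 227.86306432]
side 0.64 [ 553.49159169 -143.87660558   84.53316325] [59.87098781 97.99225657]
tread z 11.547316280254218
  return _methods._mean(a, axis=axis, dtype=dtype,
  ret = ret.dtype.type(ret / rcount)
```

View pics/t9.png

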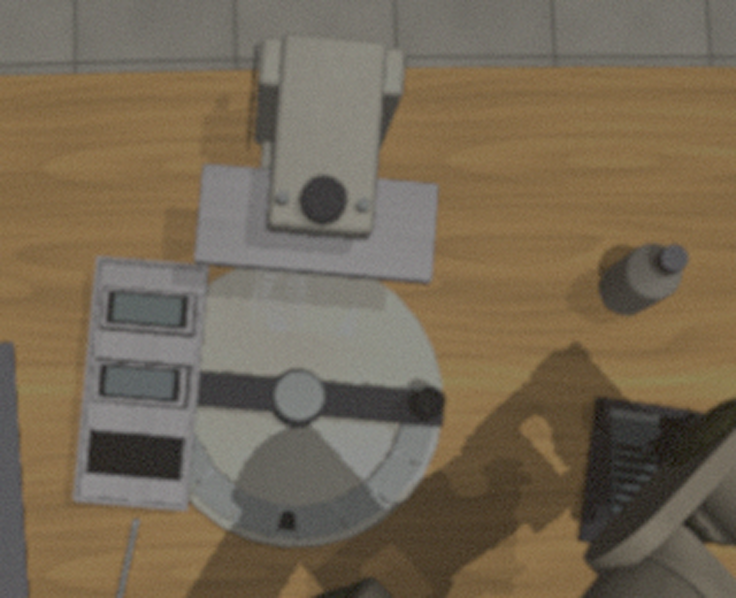

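The tray is locked over the grille with the knob's top at 98 mm. Both moulds lie on their pads, at crop (148,308) and (143,382), and the arm is clear. I'm handing it in.

```bash
python3 -c "
from bench import robot
print(robot.finish_job())"
```

```text
the job is handed in; nothing more can be done
None
```

I ran both moulds on the mat through the press, and the tray is now locked over the cooling grille with both on their pads and the treadle up; I handed the job in, but no verdict came back.

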